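# Scoop marbles from a tilt-out bin

### The arm

A 6-joint arm with a two-finger parallel gripper is mounted at the origin on the work surface. World frame = base frame: x ahead of the robot, y to its left, z up, the work surface at z = 0. Lengths are in m, angles in rad, forces in N, time in s.
With the tool pointing down it reaches from about 0.375 to 0.9 m from the base axis. Payload 3.1 kg.
Tool frame: the origin (TCP) lies between the finger pads; the fingertips stand 8 mm ahead of it and the grasp point (between the pads) lies 11 mm behind it; z points along the fingers, y is the line along which they close (so a half turn about z gives the same grasp; the last joint's range is limited). The gripper opens to 85 mm and grips with 20 to 120 N. Pads are 22 mm wide; open, the fingers measure 114 mm over their backs; the gripper's body (76 mm by 85 mm) begins 54 mm behind the grasp point. The pads swing forward as they close: fully open they stand 13 mm farther back than shut.
Start: joints at [1.155, 0.527, 1.433, -0, 1.181, -0.178], TCP at [0.147, 0.607, 0.239] pointing down, gripper open.
Joint ranges: [-3.08, 3.08], [-0.75, 2.2], [0.22, 2.44], [-1.43, 4.57], [0, 2.65], [-2.85, 2.85]. Speed limits (rad/s): [2.79, 2.79, 3.14, 3.14, 3.14, 3.14].

### API

Orientations are given as a unit quaternion [x, y, z, w].
In Python, from station import readout, cams, sign_off gives the robot as it stands.
- The arm moves only by the tool send_rows, never from a script. Its argument "commands" is text: rows parted by semicolons, each of 5 numbers parted by spaces: the finger opening in mm, from 0 to 85.4, then the shift along the tool's x, y, z each as a share of 0.02 m, from -1 to 1, then the turn about the tool's z as a share of 4 degrees, from -1 to 1. In form: grip dx dy dz spin; .... A call has 1 to 20 rows; each row shifts and turns the commanded pose from where the row before left it, along the tool's axes as they then stand; what a row does not reach is not made up. A row lasts 1/12 s, in which the tool goes at most 41.7 mm and 7.16 degrees, less where a joint would pass 70% of its speed; a pose out of reach is approached as far as the arm can. A call with a number of a shift or a turn outside -1 to 1 is refused whole. A call with a gripper value outside its range is refused whole. The fingers move at their own pace and stop on an object; "grip_force" is the grip in N (left out, the last holds). Time passes only in rows, so rows that do not move let the fingers close. It gives the time, the measured TCP pose, the force, the opening and the grip force at its end, in the units of the state.
- readout.sense(): the state, without advancing time (a new reading comes with each control period).
- cams.snapshot(name): name is "scene" or "top"; returns a dict with "pixels" (420x560x3 uint8, red, green, blue), "intrinsics" (3x3 intrinsics, pixels), "eye" and "rotation" of the camera in the world. Camera axes: x right, y down, z forward; pixel columns grow to the right and rows downward; lengths in m; the calibration is good to about 2 mm. A picture is of the moment at which its call begins. There is no depth.
- sign_off(): hands the job in; it is judged then, once.
The state is a dict: "t": time; "q": joint angles; "qd": joint speeds; "tau": joint torques, N m; "tcp_pos": TCP position; "tool_rot": TCP orientation; "force": force on the tool from outside, world axes, zero at the start; "ft_torque": the same for the moment, N m; "finger_gap": opening from 0.0 (shut) to 1.0 (fully open); "gripper_force": force on a finger pad.
Only numpy, scipy, OpenCV 4.12 (cv2) and the standard library are available. Lean on these libraries where they do the work, as an engineer would, in place of code of your own. Each camera call takes 0.05 s, during which the arm holds its last target. There are 200 camera calls.

### The job

First tilt the orange bin fully out of its rack. Then lift the scoop out of its rest by the pan, set it flat on the bench and let go, take it again by the handle, scoop at least three of the four blue marbles out of the bin and tip them into the dark wooden tray; then lay the scoop flat on the bench and let go, with the orange bin left tilted out. Never touch the marbles with the fingers, spill none, keep the blue bin shut and leave the other things on the bench where they are.

Things in the scene. Friction and masses are not known exactly. Their poses are not given: they have to be found in the camera images.
- orange_rack: Fixed plywood rack, 96 wide (y), 126 deep, 148 high, that carries the ORANGE tilt bin. Origin: on the bench straight below the bin's hinge line, mid-width; x points from the bin's front into the rack (away from the robot), y along the hinge, z up. The rack is open above the bin; its back board starts 118 behind the hinge line.
- orange_bin (a joint): Tilt angle of the orange bin, rad: 0 shut (front upright) to 1.3 at its stop, fully tilted out towards the robot. Left alone it falls shut below about 0.4 and falls open to the stop above about 0.8; it moves easily (a few newtons at the lip).
- orange_bin_pivot (a point): Hinge of the orange bin, mid-width, 45 above the bench; this frame turns with the bin. x points from the front panel into the bin, y along the hinge, z up the panel from its lower edge. Front panel: x 0 to 4, z 0 to 92: with the bin out it is a 15 deg slope on which the scoop slides down. Bottom plate: z 0 to 4, x 0 to 104; a 45 deg fillet joins both, from z 23 on the panel to x 23 on the bottom.
- orange_bin_lip (a point): Middle of the orange bin's upper front edge, on the panel's inner face (x 4, z 92 in the pivot frame). A fingertip put down behind this edge can draw the bin out. Bin sides: inner faces 68 apart, standing up from the panel to x 104 for z below 45, x 72 for z below 70, x 37 for z below 84; low back wall at x 100, z below 18. Mouth: all above.
- blue_bin (a joint): Tilt angle of the like BLUE bin (dowel pins, in its own rack) beside the orange one, rad, 0 shut. To be left shut.
- blue_rack: The rack of the blue bin, as the orange one.
- scoop_grip (a point): Scoop, at the centre of its handle. x points to the nose, z up when it lies flat. Black handle 20 wide (y), 20 high, 109 long, its centre 28 above the scoop's underside. The aluminium pan's rear wall is 55 ahead of this point (60 its inner face), 39 high; the nose, a straight lip 60 wide of the flat floor, 2.5 thick, is 135 ahead. A foot under the handle end keeps it level. 140 g.
- scoop_pan (a point): Middle of the scoop's pan, 16 above its underside, 45 behind the nose; same axes. The pan is 60 wide outside, 54 inside; its side walls, 32 high, run from the rear wall to 22 behind the nose, so their middle is 4 behind this point.
- scoop: The scoop; origin under the inner face of the pan's rear wall, at the underside, nose 75 ahead along x.
- scoop_rest: Fixed wooden rest in which the scoop lies at the start: base 10 high, 46 wide, with two walls 52 high, 10 thick, 26 apart, that hide the handle along its length, so only the pan is free (it overhangs the base by 7 on both sides). Origin: on the bench under the scoop's origin; x to the nose. Lift the scoop straight up by 55 or more to clear it.
- tray: Fixed dark wooden tray, 150 x 150, 45 high, walls 7, floor at 5, lined with grey felt. Origin: centre of its underside.
- marble0_center (a point): Centre of a blue glass marble, 20 across, 10 g (no. 1 of 4), in the orange bin at the start.
- marble1_center (a point): Centre of a blue glass marble, 20 across, 10 g (no. 2 of 4), in the orange bin at the start.
- marble2_center (a point): Centre of a blue glass marble, 20 across, 10 g (no. 3 of 4), in the orange bin at the start.
- marble3_center (a point): Centre of a blue glass marble, 20 across, 10 g (no. 4 of 4), in the orange bin at the start.
- tape_measure: black and red tape measure, 70 x 45 x 62 high; bystander. Origin: the middle of its underside.
- pencil: blue pencil, 170 long, 7 thick; bystander. Origin: the middle of its underside.
- sander: cork sanding block 110 x 65 x 30; bystander. Origin: the middle of its underside.
- glue_bottle: yellow bottle, 48 across, 140 high; bystander. Origin: the middle of its underside.
- offcut: pale board offcut 90 x 60 x 20; bystander. Origin: the middle of its underside.
- bar_clamp: steel and orange bar clamp, 170 long, 50 high; bystander. Origin: the middle of its underside.
There are look-alikes about, which are no part of the job. Leave any turquoise look-alike of the orange_rack alone.

How it is judged:
On the way, in this order (a step that is already met when the one before it is completed fails the run):
1. the orange bin is tilted fully out (value of joint orange_bin above 1.2 rad), for 0.2 s.
2. the scoop, out of its rest, lies flat on the bench, let go (height (world z) of scoop_grip below 0.033 m and angle between scoop_grip's own z axis and vertical below 0.1 rad and contact force between the fingers and scoop below 0.1 N), for 0.2 s.
3. at least three marbles are lifted out of the bin in the scoop, which is held by its handle (distance between the grasp point and scoop_grip below 0.06 m and (((height (world z) of marble0_center above 0.15 m and distance between marble0_center and scoop_pan below 0.055 m) and (height (world z) of marble1_center above 0.15 m and distance between marble1_center and scoop_pan below 0.055 m) and (height (world z) of marble2_center above 0.15 m and distance between marble2_center and scoop_pan below 0.055 m)) or ((height (world z) of marble0_center above 0.15 m and distance between marble0_center and scoop_pan below 0.055 m) and (height (world z) of marble1_center above 0.15 m and distance between marble1_center and scoop_pan below 0.055 m) and (height (world z) of marble3_center above 0.15 m and distance between marble3_center and scoop_pan below 0.055 m)) or ((height (world z) of marble0_center above 0.15 m and distance between marble0_center and scoop_pan below 0.055 m) and (height (world z) of marble2_center above 0.15 m and distance between marble2_center and scoop_pan below 0.055 m) and (height (world z) of marble3_center above 0.15 m and distance between marble3_center and scoop_pan below 0.055 m)) or ((height (world z) of marble1_center above 0.15 m and distance between marble1_center and scoop_pan below 0.055 m) and (height (world z) of marble2_center above 0.15 m and distance between marble2_center and scoop_pan below 0.055 m) and (height (world z) of marble3_center above 0.15 m and distance between marble3_center and scoop_pan below 0.055 m)))), for 0.1 s.
At the end, for the whole second after the job is handed in: At least three of the four marbles lie in the tray (below its rim), any other still in the orange bin; the scoop lies flat on the bench (within 0.1 rad, handle centre below 33 mm), out of its rest and let go; the orange bin is out (above 1.2 rad), the blue one shut (below 0.1 rad) (all of step 2 and (((horizontal distance between marble0_center and tray below 0.0845 m and height (world z) of marble0_center between 0.013 and 0.045 m) and (horizontal distance between marble1_center and tray below 0.0845 m and height (world z) of marble1_center between 0.013 and 0.045 m) and (horizontal distance between marble2_center and tray below 0.0845 m and height (world z) of marble2_center between 0.013 and 0.045 m)) or ((horizontal distance between marble0_center and tray below 0.0845 m and height (world z) of marble0_center between 0.013 and 0.045 m) and (horizontal distance between marble1_center and tray below 0.0845 m and height (world z) of marble1_center between 0.013 and 0.045 m) and (horizontal distance between marble3_center and tray below 0.0845 m and height (world z) of marble3_center between 0.013 and 0.045 m)) or ((horizontal distance between marble0_center and tray below 0.0845 m and height (world z) of marble0_center between 0.013 and 0.045 m) and (horizontal distance between marble2_center and tray below 0.0845 m and height (world z) of marble2_center between 0.013 and 0.045 m) and (horizontal distance between marble3_center and tray below 0.0845 m and height (world z) of marble3_center between 0.013 and 0.045 m)) or ((horizontal distance between marble1_center and tray below 0.0845 m and height (world z) of marble1_center between 0.013 and 0.045 m) and (horizontal distance between marble2_center and tray below 0.0845 m and height (world z) of marble2_center between 0.013 and 0.045 m) and (horizontal distance between marble3_center and tray below 0.0845 m and height (world z) of marble3_center between 0.013 and 0.045 m))) and ((horizontal distance between marble0_center and tray below 0.0845 m and height (world z) of marble0_center between 0.013 and 0.045 m) or (distance between marble0_center and orange_bin_pivot below 0.11 m and height (world z) of marble0_center above 0.05 m)) and ((horizontal distance between marble1_center and tray below 0.0845 m and height (world z) of marble1_center between 0.013 and 0.045 m) or (distance between marble1_center and orange_bin_pivot below 0.11 m and height (world z) of marble1_center above 0.05 m)) and ((horizontal distance between marble2_center and tray below 0.0845 m and height (world z) of marble2_center between 0.013 and 0.045 m) or (distance between marble2_center and orange_bin_pivot below 0.11 m and height (world z) of marble2_center above 0.05 m)) and ((horizontal distance between marble3_center and tray below 0.0845 m and height (world z) of marble3_center between 0.013 and 0.045 m) or (distance between marble3_center and orange_bin_pivot below 0.11 m and height (world z) of marble3_center above 0.05 m)) and value of joint orange_bin above 1.2 rad and value of joint blue_bin below 0.1 rad); the robot touches nothing.
It fails at once if the fingers touch a marble (contact force between the fingers and marble0 above 0.3 N or contact force between the fingers and marble1 above 0.3 N or contact force between the fingers and marble2 above 0.3 N or contact force between the fingers and marble3 above 0.3 N).
It fails at once if the blue bin is opened by more than 0.25 rad (value of joint blue_bin above 0.25 rad).
It fails at once if a bystander is moved by more than 30 mm (distance of any of tape_measure, pencil, sander, glue_bottle, offcut, bar_clamp from where it was at the start of the episode above 0.03 m).
It also fails if it takes over 72 s, if anything falls off the work surface, if the arm or the gripper's body presses on something with over 40 N, if the wrist force passes 120 N, or if a joint passes its speed limit or range.

## Working session

There is one attempt and no reset: what is moved stays moved. The work goes in short steps, Python scripts to look and compute and a tool call to move; the robot and the scene stay as the last step left them, time stands still between calls to the robot, and variables do not carry over. Pictures are saved under pics/ and viewed, at most 10 in all, crops included, and the job is handed in when it is done.

Besides the shell and the picture viewer there is one more tool, called by a JSON object that holds its "fn" and its "kwargs", one argument or row to a line. send_rows: Moves the arm, as the interface text tells. Its arguments: {"type":"object","properties":{"commands":{"type":"string"},"grip_force":{"type":"number"}},"required":["commands"]}

```bash
ls; mkdir -p pics; python3 - <<'E'
from station import readout,cams
import cv2,numpy as np
s=readout.sense(); print({k:np.round(v,3) for k,v in s.items()})
for n in("scene","top"):
    d=cams.snapshot(n); cv2.imwrite(f"pics/{n}0.png",cv2.cvtColor(d["pixels"],cv2.COLOR_RGB2BGR))
    print(n,d["intrinsics"],d["eye"],d["rotation"])
E
```

```text
pics
{'t': np.float64(0.0), 'q': array([ 1.155,  0.528,  1.434,  0.   ,  1.181, -0.179]), 'qd': array([ 0.001, -0.001,  0.001, -0.   ,  0.   , -0.001]), 'tau': array([-2.0000e-03, -4.4235e+01, -1.7803e+01, -0.0000e+00,  8.0000e-03,
        0.0000e+00]), 'tcp_pos': array([0.147, 0.607, 0.238]), 'tool_rot': array([ 0.119,  0.993, -0.001, -0.   ]), 'force': array([ 0.242,  0.088, -0.429]), 'ft_torque': array([-0.017, -0.038,  0.017]), 'gripper_force': np.float64(0.0), 'finger_gap': np.float64(0.998)}
scene [[469.88851072   0.         280.69702628]
 [  0.         469.88851072 206.41927965]
 [  0.           0.           1.        ]] [ 1.09261541 -0.86904163  0.7663539 ] [ 0.83479629  0.25963605 -0.15294324 -0.46077396]
top [[393.08541978   0.         281.54194445]
 [  0.         393.08541978 205.8215393 ]
 [  0.           0.           1.        ]] [0.35694131 0.01506152 1.29756302] [-0.69884316  0.71290264 -0.04939717  0.03078935]
```

View pics/scene0.png

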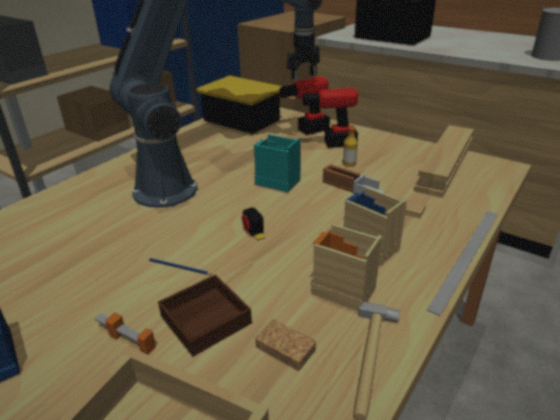

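View pics/top0.png

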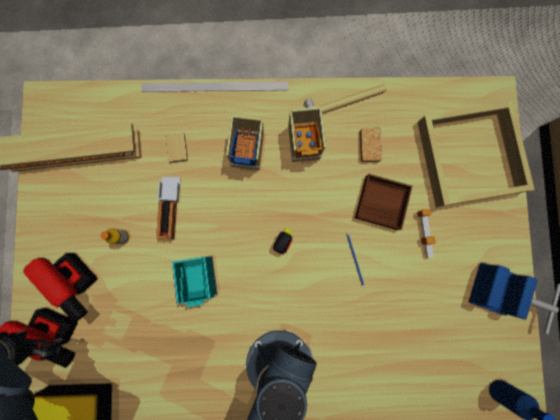

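The pictures show the following:
- **Orange rack:** top (307,135), scene (345,262).
- **Blue rack:** top (245,143).
- **Turquoise look-alike:** top (195,282), scene (278,162). It is empty and not to be touched.
- **Scoop rest:** top (168,210), with the bright pan at (170,188).
- **Tray:** top (383,202).

The plywood rack with the orange panel and marbles fits the description. I'll confirm it in an enlarged crop.

```bash
python3 - <<'E'
import cv2,numpy as np
t=cv2.imread("pics/top0.png"); s=cv2.imread("pics/scene0.png")
def c(im,x,y,w,h,k):
    o=cv2.resize(im[y:y+h,x:x+w],None,fx=k,fy=k,interpolation=cv2.INTER_CUBIC)
    o=np.clip(o*1.5,0,255).astype(np.uint8)
    for u in range((x+9)//10*10,x+w,10):
        cv2.line(o,((u-x)*k,0),((u-x)*k,6),(0,255,0) if u%50 else (0,0,255),1)
    for v in range((y+9)//10*10,y+h,10):
        cv2.line(o,(0,(v-y)*k),(6,(v-y)*k),(0,255,0) if v%50 else (0,0,255),1)
    return o
M=np.zeros((600,800,3),np.uint8)
def put(o,x,y): M[y:y+o.shape[0],x:x+o.shape[1]]=o
put(c(t,220,100,110,75,4),0,0)      # racks 440x300
put(c(t,150,170,40,75,4),440,0)     # rest 160x300
put(c(t,345,165,50,75,4),600,0)
put(c(s,300,180,110,75,4),0,300)   # 
put(c(s,300,240,90,70,4),440,300)
cv2.imwrite("pics/m1.png",M)
E
```

```text
(no output)
```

View pics/m1.png

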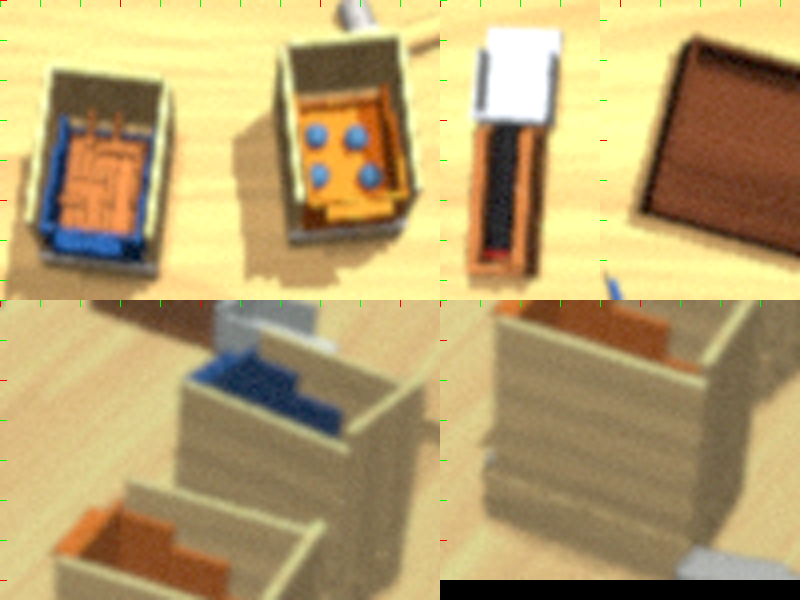

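The crop confirms it. The orange bin with four blue marbles is at top pixels (293..322, 110..158), and the blue bin holding dowel pins is beside it. The scoop's pan is at (162..180, 177..200), and the tray's left corners are (369,174) and (355,218).

```bash
cat > h.py <<'E'
import numpy as np, cv2
from scipy.spatial.transform import Rotation as R
from scipy.optimize import least_squares
CAM={"scene":(469.8885,280.697,206.419,[1.09261541,-0.86904163,0.7663539],[0.83479629,0.25963605,-0.15294324,-0.46077396]),
"top":(393.0854,281.542,205.8215,[0.35694131,0.01506152,1.29756302],[-0.69884316,0.71290264,-0.04939717,0.03078935])}
def unproj(c,uv,z):
    f,cx,cy,e,q=CAM[c]; d=R.from_quat(q).apply([(uv[0]-cx)/f,(uv[1]-cy)/f,1]); e=np.array(e)
    return e+d*(z-e[2])/d[2]
def proj(c,P):
    f,cx,cy,e,q=CAM[c]; p=R.from_quat(q).inv().apply(np.atleast_2d(P)-np.array(e)); return p[:,:2]/p[:,2:]*f+[cx,cy]
def w(pose,P):
    x,y,a=pose; P=np.atleast_2d(np.array(P,float))/1000
    return np.c_[x+P[:,0]*np.cos(a)-P[:,1]*np.sin(a), y+P[:,0]*np.sin(a)+P[:,1]*np.cos(a), P[:,2]]
def fit(obs,x0):
    r=lambda p: np.concatenate([(proj(c,w(p,P))-uv).ravel() for c,P,uv in obs])
    s=least_squares(r,x0,loss="soft_l1"); return s.x,r(s.x).reshape(-1,2)
def snap(n,f):
    from station import cams
    im=cv2.cvtColor(cams.snapshot(n)["pixels"],cv2.COLOR_RGB2BGR); cv2.imwrite(f,im); return im
def crop(im,x,y,w,h,k):
    o=cv2.resize(im[y:y+h,x:x+w],None,fx=k,fy=k,interpolation=cv2.INTER_CUBIC)
    o=np.clip(o*1.5,0,255).astype(np.uint8)
    for u in range((x+9)//10*10,x+w,10): cv2.line(o,((u-x)*k,0),((u-x)*k,6),(0,255,0) if u%50 else (0,0,255),1)
    for v in range((y+9)//10*10,y+h,10): cv2.line(o,(0,(v-y)*k),(6,(v-y)*k),(0,255,0) if v%50 else (0,0,255),1)
    return o
E
python3 - <<'E'
from h import *
np.set_printoptions(precision=4,suppress=True)
p,r=fit([("top",(126,48,148),(290.75,111.5)),("top",(126,-48,148),(321.75,109.25)),("top",(0,-48,148),(324.25,147.5)),("top",(0,48,148),(294.3,151)),
("scene",(0,-48,148),(314.25,243.75)),("scene",(126,-48,148),(366.25,260.75)),("scene",(0,48,148),(332,225.5)),("scene",(126,48,148),(380.5,236))],[.55,-.06,0])
print("rack",p,r.round(1).tolist(), proj("top",w(p,(4,0,137))), "lip px expected (310.2,152.3)")
p,r=fit([("top",(75,30,12.5),(162,177.5)),("top",(75,-30,12.5),(180,178.25)),("top",(-4,30,47),(158.75,200.5)),("top",(-4,-30,47),(178.25,200.5)),
("top",(-115,23,52),(157.5,238)),("top",(-115,-23,52),(174.25,237.5))],[.4,.4,0])
print("scoop",p,r.round(1).tolist())
for a in [(157.5,238),(174.25,237.5),(175.75,201.25),(159.25,201.25)]: print(unproj("top",a,.052))
p,r=fit([("top",(75,75,45),(368.75,174.5)),("top",(75,-75,45),(411,184.5)),("top",(-75,75,45),(355,218)),("top",(-75,-75,45),(398,230))],[.4,-.3,-.2])
print("tray",p,r.round(1).tolist())
for n,uv in dict(tape=(283,240),pencil=(355,260),sander=(371,144),glue=(115,236),offcut=(176,147),clamp=(427,233)).items(): print(n,unproj("top",uv,.02))
E
```

```text
rack [ 0.6566 -0.1041  0.0869] [[-1.8, -1.0], [-1.4, -1.8], [1.1, 0.2], [-0.7, -0.1], [-2.5, 0.1], [-0.5, 0.5], [-1.7, -2.9], [1.1, 1.7]] [[308.9701 148.9693]] lip px expected (310.2,152.3)
scoop [ 0.5253  0.3422 -0.0198] [[0.2, 1.0], [0.5, 0.3], [-0.4, 0.5], [-0.9, 0.5], [1.5, -2.1], [-0.5, -1.6]]
[0.4042 0.3719 0.052 ]
[0.4047 0.3198 0.052 ]
[0.5194 0.3161 0.052 ]
[0.5203 0.3681 0.052 ]
tray [ 0.5069 -0.3485 -0.297 ] [[-2.2, -1.1], [-0.0, 1.5], [0.0, -0.4], [2.0, 0.3]]
tape [ 0.3907 -0.0225  0.02  ]
pencil [ 0.3214 -0.2542  0.02  ]
sander [ 0.7052 -0.3245  0.02  ]
glue [0.4146 0.5165 0.02  ]
offcut [0.7044 0.3246 0.02  ]
clamp [ 0.4038 -0.495   0.02  ]
```

{"fn": "send_rows", "kwargs": {
  "commands": "0 0 0 0 -1;0 0 0 0 -1;0 0 0 0 -1;0 0 0 0 -1;0 0 0 0 -0.67;0 -0.626 -1 0 0;0 -0.626 -1 0 0;0 -0.626 -1 0 0;0 -0.626 -1 0 0;0 -0.626 -1 0 0;0 -0.626 -1 0 0;0 -0.626 -1 0 0;0 -0.626 -1 0 0;0 -0.626 -1 0 0;0 -0.626 -1 0 0;0 -0.626 -1 0 0;0 -0.626 -1 0 0;0 -0.626 -1 0 0;0 -0.626 -1 0 0;0 -0.626 -1 0 0"
}}

```text
t: 1.77
tcp_pos: [0.361, 0.324, 0.2391]
tool_rot: [-0.044, 0.999, -0.0, -0.0]
force: [0.7, 0.8, 0.5]
finger_gap: -0.0
gripper_force: 0.0
```

{"fn": "send_rows", "kwargs": {
  "commands": "0 -0.626 -1 0 0;0 -0.626 -1 0 0;0 -0.626 -1 0 0;0 -0.626 -1 0 0;0 -0.626 -1 0 0;0 -0.626 -1 0 0;0 -0.626 -1 0 0;0 -0.626 -1 0 0;0 -0.626 -1 0 0;0 -0.626 -1 0 0;0 -0.626 -1 0 0;0 -0.626 -1 0 0;0 -0.626 -1 0 0;0 -0.626 -1 0 0;0 -0.626 -1 0 0;0 -0.626 -1 0 0;0 -0.626 -1 0 0;0 -0.626 -1 0 0;0 -0.626 -1 0 0;0 -0.626 -1 0 0"
}}

```text
t: 3.43
tcp_pos: [0.6456, -0.0522, 0.2387]
tool_rot: [-0.044, 0.999, 0.0, -0.001]
force: [1.1, -0.3, -1.1]
finger_gap: 0.003
gripper_force: 0.0
```

```bash
cat >> h.py <<'E'
def togo(target,alpha=None):
    "tool-axis shift (units of 20 mm) and spin (units of 4 deg) to target position / tool-y angle"
    from station import readout
    s=readout.sense(); M=R.from_quat(s["tool_rot"]).as_matrix(); y=np.arctan2(M[1,1],M[0,1])
    p=np.array(s["tcp_pos"])
    if alpha is None: alpha=y
    spin=np.degrees((y-alpha+np.pi/2)%np.pi-np.pi/2)/4; al=y-np.radians(spin*4)
    ex=np.array([-np.sin(al),np.cos(al),0]); ey=np.array([np.cos(al),np.sin(al),0]); D=np.array(target)-p
    print("t %.2f"%s["t"],"tcp",p.round(4),"yang %.3f tilt %.3f"%(y,M[2,2]),"F",np.round(s["force"],1),"gap %.1f"%(85.4*s["finger_gap"]),"gf %.1f"%s["gripper_force"])
    print(" after spin %.2f: dx %.2f dy %.2f dz %.2f"%(spin,D@ex*50,D@ey*50,-D[2]*50))
E
python3 - <<'E'
from h import *
R0=[.6566,-.1041,.0869]
t=w(R0,(25,0,113))[0]; print(t); togo(t,1.658)
im=snap("top","pics/t1.png"); im2=snap("scene","pics/s1.png")
cv2.imwrite("pics/m2.png",np.hstack([crop(im,270,90,80,100,5),crop(im2,290,150,80,100,5)[:500]]))
E
```

```text
[ 0.68150566 -0.10193023  0.113     ]
t 3.43 tcp [ 0.6456 -0.0522  0.2387] yang 1.659 tilt -1.000 F [ 1.1 -0.3 -1.1] gap 0.3 gf 0.0
 after spin 0.01: dx -1.57 dy -2.63 dz 6.28
```

View pics/m2.png

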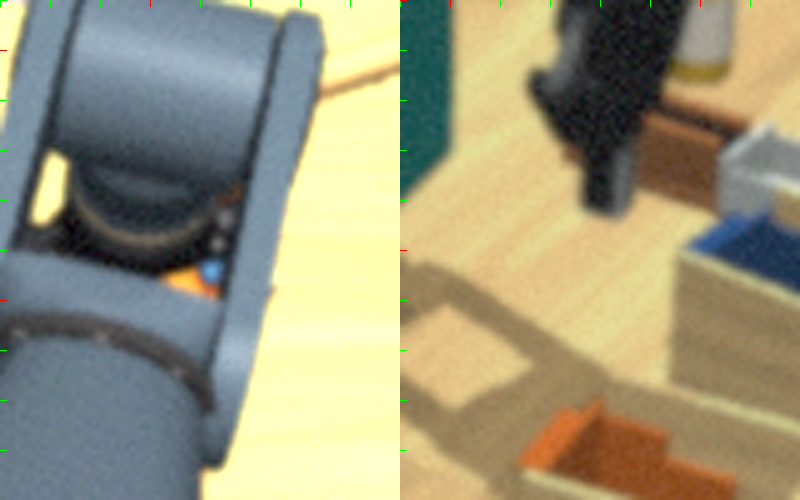

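{"fn": "send_rows", "kwargs": {
  "commands": "0 -0.79 -1 0 0;0 -0.78 -1 0 0;0 0 -0.63 0.5 0;0 0 0 1 0;0 0 0 1 0;0 0 0 1 0;0 0 0 1 0;0 0 0 1 0;0 0 0 0.78 0;0 0.4 0 0 0;0 0.4 0 0 0;0 0.4 0 0 0;0 0.4 0 0 0;0 0.4 0 0 0;0 0.4 0 0 0;0 0.4 0 0 0;0 0.4 0 0 0;0 0.4 0 0 0;0 0.4 0.0 0.2 0"
}}

```text
t: 5.12
tcp_pos: [0.6011, -0.1082, 0.1104]
tool_rot: [-0.044, 0.999, -0.0, 0.001]
force: [0.2, -0.4, 0.7]
finger_gap: -0.002
gripper_force: 0.2
```

{"fn": "send_rows", "kwargs": {
  "commands": "0 0.4 0 0.45 0;0 0.4 0 0.45 0;0 0.3 0 0.4 0;0 0 0 0 0;0 0 0 0 0;0 0 0 -1 0;0 0 0 -1 0;0 0 0 -1 0;0 0 0 -1 0;0 0 0 -1 0;0 0 0 -1 0;0 0 0 -1 0;0 0 0 -1 0"
}}

```text
t: 6.2
tcp_pos: [0.58, -0.1098, 0.2454]
tool_rot: [-0.044, 0.999, -0.0, 0.001]
force: [0.7, 0.1, 0.2]
finger_gap: -0.001
gripper_force: 0.0
```

```bash
python3 - <<'E'
from h import *
P=[.5253,.3422,-.0198]
t=w(P,(30-4,0,0))[0]; togo([t[0],t[1],.2],1.571-.0198)
E
```

```text
t 6.20 tcp [ 0.58   -0.1098  0.2454] yang 1.659 tilt -1.000 F [0.7 0.1 0.2] gap -0.1 gf 0.0
 after spin 1.55: dx 1.88 dy 22.54 dz 2.27
```

{"fn": "send_rows", "kwargs": {
  "commands": "85 0 1 0 0.78;85 0 1 0 0.77;85 0 1 0 0;85 0 1 0 0;85 0 1 0 0;85 0 1 0 0;85 0 1 0 0;85 0 1 0 0;85 0 1 0 0;85 0 1 0 0;85 0 1 0 0"
}}

```text
t: 7.12
tcp_pos: [0.5811, 0.1111, 0.2444]
tool_rot: [0.01, 1.0, -0.0, 0.001]
force: [0.9, 0.4, -0.8]
finger_gap: 0.999
gripper_force: 0.0
```

```bash
python3 - <<'E'
from h import *
P=[.5253,.3422,-.0198]
t=w(P,(26,0,0))[0]; togo([t[0],t[1],.2],1.571-.0198)
im=snap("top","pics/t2.png"); im2=snap("scene","pics/s2.png")
M=np.zeros((600,800,3),np.uint8)
a=crop(im,275,90,65,85,5); M[:425,:325]=a
a=crop(im,145,165,45,80,5); M[:400,330:555]=a
a=crop(im2,280,210,100,90,4); M[425-0:600,0:400]=a[:175]
a=crop(im2,335,170,60,40,4); M[425:585,400:640]=a
cv2.imwrite("pics/m3.png",M)
E
```

```text
t 7.12 tcp [0.5811 0.1111 0.2444] yang 1.551 tilt -1.000 F [ 0.9  0.4 -0.8] gap 85.3 gf 0.0
 after spin -0.00: dx 1.72 dy 11.50 dz 2.22
```

View pics/m3.png

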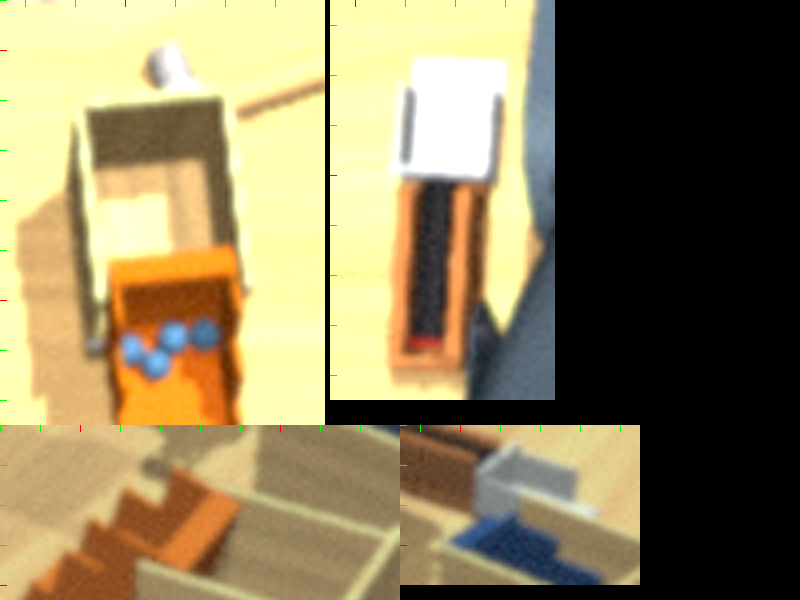

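```bash
python3 - <<'E'
from h import *
np.set_printoptions(precision=4,suppress=True)
a=unproj("top",(165.7,201),.048);b=unproj("top",(164.5,234),.048); print(a,b,"yaw",np.arctan2(*(a-b)[1::-1]))
for q in [(161.6,176.6),(180.2,177)]: print(unproj("top",q,.0125))
for q in [(158.6,200),(177.2,200.6)]: print(unproj("top",q,.049))
for q in [(301.2,159.8),(306.4,162.8),(310,157.2),(315.8,156.8)]: print("m",unproj("top",q,.066))
print(w([.6566,-.1041,.0869],(-22.4,0,66)))
# bin top corners of bottom plate x=104,z=0..4 at 1.3 rad
c,s=np.cos(1.3),np.sin(1.3)
for y in(38,-38): print(proj("top",w([.6566,-.1041,.0869],(104*c,y,45+104*s))), "obs",(275+110/5,90+262/5) if y>0 else (275+237/5,90+250/5))
for y in(38,-38): print(proj("scene",w([.6566,-.1041,.0869],(104*c,y,45+104*s))), "obs",(280+170/4,210+43/4) if y>0 else (280+240/4,210+75/4))
E
```

```text
[0.5213 0.3488 0.048 ] [0.4165 0.3514 0.048 ] yaw -0.02395969214262444
[0.6072 0.3727 0.0125]
[0.6049 0.3118 0.0125]
[0.5248 0.371  0.049 ]
[0.5218 0.3123 0.049 ]
m [ 0.6441 -0.085   0.066 ]
m [ 0.634  -0.1014  0.066 ]
m [ 0.6521 -0.1135  0.066 ]
m [ 0.6532 -0.1322  0.066 ]
[[ 0.6343 -0.106   0.066 ]]
[[295.8126 141.8331]] obs (297.0, 142.4)
[[320.81   139.3532]] obs (322.4, 140.0)
[[339.3263 228.9023]] obs (322.5, 220.75)
[[325.1333 246.1786]] obs (340.0, 228.75)
```

{"fn": "send_rows", "kwargs": {
  "commands": "85 0.14 1 0 0.09;85 0.14 1 0 0;85 0.14 1 0 0;85 0.14 1 0 0;85 0.14 1 0 0;85 0.14 1 0 0;85 0.14 1 0.5 0;85 0.14 1 1 0;85 0.14 1 1 0;85 0.14 1 1 0;85 0.15 1 1 0;85 0 0.56 1 0;85 0 0 1 0;85 0 0 1 0;85 0 0 1 0;85 0 0 1 0;85 0 0 0.8 0;85 0 0 0 0"
}}

```text
t: 8.72
tcp_pos: [0.5541, 0.3402, 0.0344]
tool_rot: [0.013, 1.0, -0.001, -0.003]
force: [0.1, 0.0, 0.1]
finger_gap: 0.995
gripper_force: 0.0
```

```bash
python3 - <<'E'
from h import *
togo([.556,.343,.018],1.545)
im2=snap("scene","pics/s3.png"); cv2.imwrite("pics/m4.png",crop(im2,300,110,130,100,6))
E
```

```text
t 8.72 tcp [0.5541 0.3402 0.0344] yang 1.544 tilt -1.000 F [0.1 0.  0.1] gap 84.9 gf 0.0
 after spin -0.01: dx -0.09 dy 0.14 dz 0.82
```

View pics/m4.png

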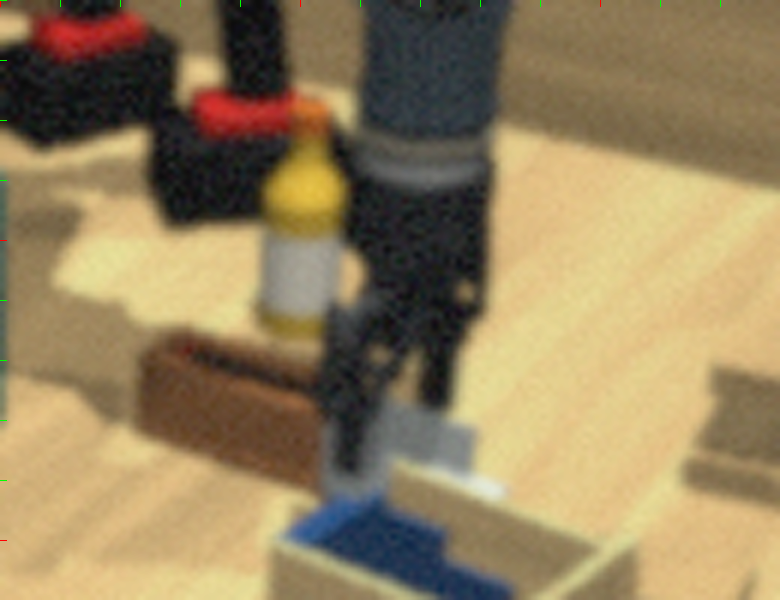

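{"fn": "send_rows", "kwargs": {
  "commands": "85 -0.09 0.1 0.5 0;85 0 0 0 0;60 0 0 0 0;45 0 0 0 0;45 0 0 0 0;45 0 0 0 0;45 0 0 0 0;45 0 0 0 0;45 0 0 0 0;45 0 0 -0.3 0;45 0 0 -0.5 0;45 0 0 -0.5 0;45 0 0 -0.5 0;45 0 0 -0.5 0;45 0 0 -0.7 0;45 0 0 -0.7 0;45 0 0 -0.7 0;45 0 0 -0.6 0",
  "grip_force": 80
}}

```text
t: 10.27
tcp_pos: [0.5577, 0.3433, 0.1296]
tool_rot: [0.013, 1.0, -0.0, 0.0]
force: [-1.1, -0.5, -1.2]
finger_gap: 0.68
gripper_force: 86.1
```

```bash
python3 - <<'E'
from h import *
togo([.526,.2,.014],1.571+.087)
E
```

```text
t 10.27 tcp [0.5577 0.3433 0.1296] yang 1.545 tilt -1.000 F [-1.1 -0.5 -1.2] gap 58.1 gf 86.1
 after spin -1.62: dx 2.20 dy -7.00 dz 5.78
```

{"fn": "send_rows", "kwargs": {
  "commands": "45 0 0 0 -0.81;45 0 0 0 -0.81;45 0.3 -1 0 0;45 0.3 -1 0 0;45 0.3 -1 0 0;45 0.3 -1 0 0;45 0.3 -1 0 0;45 0.3 -1 0 0;45 0.4 -1 0 0;45 0 0 1 0;45 0 0 1 0;45 0 0 1 0;45 0 0 1 0;45 0 0 0.8 0;45 0 0 0.4 0;45 0 0 0.3 0;45 0 0 0 0"
}}

```text
t: 11.68
tcp_pos: [0.5256, 0.2002, 0.0195]
tool_rot: [-0.044, 0.999, -0.0, -0.001]
force: [-3.1, -1.9, 6.8]
finger_gap: 0.679
gripper_force: 86.9
```

```bash
python3 - <<'E'
from h import *
togo([.526,.2,.014],1.571+.087)
im=snap("top","pics/t5.png"); im2=snap("scene","pics/s5.png"); cv2.imwrite("pics/m5.png",np.hstack([crop(im,195,130,80,120,5),crop(im2,250,140,80,120,5)]))
E
```

```text
t 11.68 tcp [0.5256 0.2002 0.0195] yang 1.658 tilt -1.000 F [-3.1 -1.9  6.8] gap 57.9 gf 86.9
 after spin 0.00: dx -0.02 dy -0.01 dz 0.28
```

View pics/m5.png

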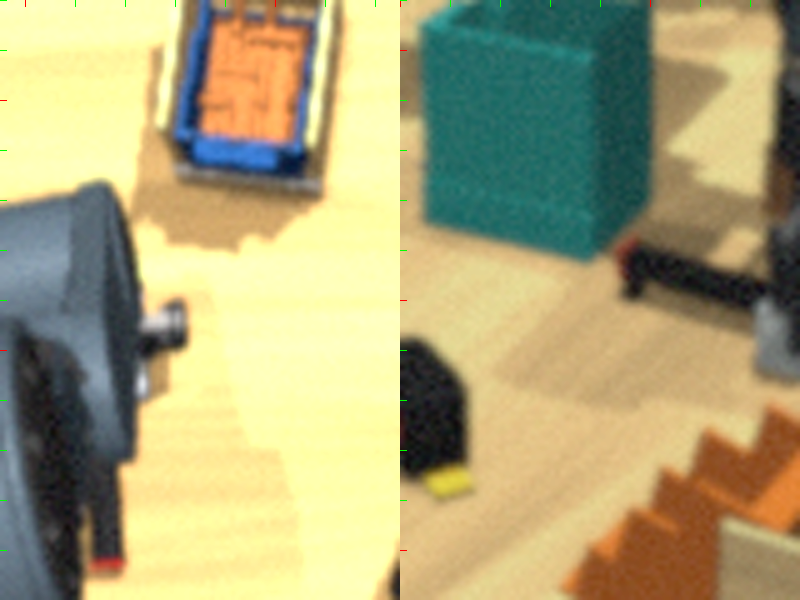

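{"fn": "send_rows", "kwargs": {
  "commands": "60 0 0 0 0;70 0 0 0 0;85 0 0 0 0;85 0 0 0 0;85 0 0 0 0;85 0 0 -0.7 0;85 0 0 -1 0;85 0 0 -1 0;85 0 0 -1 0;85 0 0 -1 0;85 0 -1 -1 0;85 0 -1 0 0;85 0 -1 0 0;85 0 -1 0 0;85 0 -1 0 0;85 0 -1 0 0"
}}

```text
t: 13.12
tcp_pos: [0.5363, 0.0802, 0.1318]
tool_rot: [-0.044, 0.999, -0.0, 0.0]
force: [0.5, -0.9, 0.4]
finger_gap: 0.994
gripper_force: 0.0
```

```bash
python3 - <<'E'
from h import *
togo([.44,.1927,.1],1.571+.087)
im=snap("top","pics/t6.png"); im2=snap("scene","pics/s6.png"); cv2.imwrite("pics/m6.png",np.hstack([crop(im,190,150,60,100,6),crop(im2,290,160,70,100,6)]))
E
```

```text
t 13.12 tcp [0.5363 0.0802 0.1318] yang 1.658 tilt -1.000 F [ 0.5 -0.9  0.4] gap 84.9 gf 0.0
 after spin -0.00: dx 4.31 dy 6.02 dz 1.59
```

View pics/m6.png

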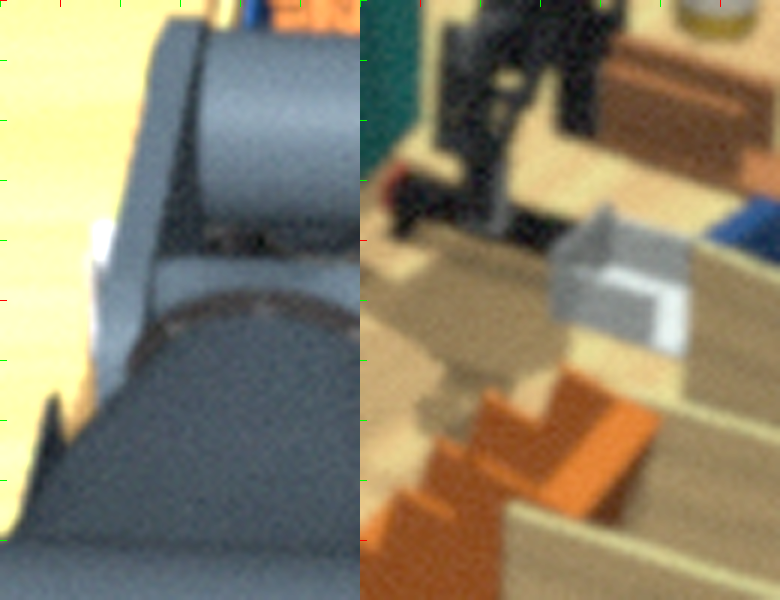

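```bash
python3 - <<'E'
from h import *
np.set_printoptions(precision=4,suppress=True)
print("nose -y",unproj("scene",(344.5,219.3),.001), "rear-y",unproj("scene",(322.4,210.5),.0),"end",unproj("scene",(296,189.5),.032), "nose +y (top)",unproj("top",(205.7,187),.003))
P=[.4997,.198,.087]
for n,q in dict(nose=(75,-30,0),rear=(-5,-30,0),end=(-114,0,35),topnear=(-5,-30,39)).items(): print(n,proj("scene",w(P,q)),w(P,q))
E
```

```text
nose -y [0.5739 0.175  0.001 ] rear-y [0.4945 0.182  0.    ] end [0.3878 0.1981 0.032 ] nose +y (top) [0.5716 0.2297 0.003 ]
nose [[345.3474 219.9689]] [[0.577  0.1746 0.    ]]
rear [[320.7757 212.9107]] [[0.4973 0.1677 0.    ]]
end [[293.7909 189.8457]] [[0.3861 0.1881 0.035 ]]
topnear [[321.1569 201.8504]] [[0.4973 0.1677 0.039 ]]
```

{"fn": "send_rows", "kwargs": {
  "commands": "85 0 1 0 0.83;85 0.5 1 0 0;85 1 1 0 0;85 1 1 0 0;85 1 1 0 0;85 1 1 1 0;85 0.19 0.1 1 0;85 0 0 1 0;85 0 0 1 0;85 0 0 1 0;60 0 0 0.74 0;40 0 0 0 0;10 0 0 0 0;10 0 0 0 0;10 0 0 0 0;10 0 0 0 0;10 0 0 0 0;10 0 0 0 0",
  "grip_force": 50
}}

```text
t: 14.72
tcp_pos: [0.4385, 0.2004, 0.0181]
tool_rot: [-0.014, 1.0, 0.0, 0.001]
force: [-0.5, 0.7, 6.6]
finger_gap: 0.222
gripper_force: 50.2
```

{"fn": "send_rows", "kwargs": {
  "commands": "10 0 0 -0.4 0;10 0 0 -0.8 0;10 0 0 -1 0;10 0 0 -1 0;10 0 0 -1 0;10 0 0 -1 0;10 0 0 -1 0;10 0 0 -0.8 0;10 0 0 0 0"
}}

```text
t: 15.47
tcp_pos: [0.4396, 0.2006, 0.1601]
tool_rot: [-0.014, 1.0, 0.001, 0.003]
force: [-0.7, 0.5, -1.5]
finger_gap: 0.222
gripper_force: 49.2
```

```bash
python3 - <<'E'
from h import *
togo([.44,.1927,.1],1.571+.087)
im=snap("top","pics/t7.png"); im2=snap("scene","pics/s7.png"); cv2.imwrite("pics/m7.png",np.hstack([crop(im,190,130,65,120,5),crop(im2,280,130,80,120,5)]))
E
```

```text
t 15.47 tcp [0.4396 0.2006 0.1601] yang 1.600 tilt -1.000 F [-0.7  0.5 -1.5] gap 19.0 gf 49.2
 after spin -0.83: dx 0.01 dy -0.40 dz 3.01
```

View pics/m7.png

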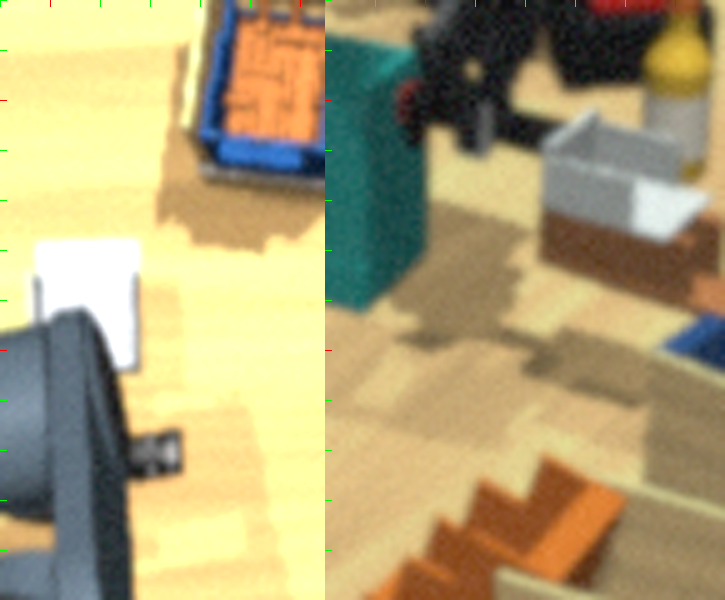

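The scoop is held by its handle. In the top view its nose corners are at (197.4,178) and (218,178.4). In the scene view they are at (347,178) and (357.4,170.6).

```bash
cat >> h.py <<'E'
def tri(ut,us):
    f=lambda P: np.concatenate([proj("top",P)[0]-ut,proj("scene",P)[0]-us]); s=least_squares(f,[.6,0,.1]); return s.x,s.fun
E
python3 - <<'E'
from h import *
np.set_printoptions(precision=4,suppress=True)
print(tri((197.4,178),(357.4,170.6)),tri((218,178.4),(347,178)))
print("rear top near", tri((190+137/5,130+370/5),(280+217/5,130+158/5)))
M=cv2.imread("pics/t2.png"); m=M[150:172,296:325].astype(int); b,g,r=m[...,0],m[...,1],m[...,2]
k=(b>r+15).astype(np.uint8); n,l,st,c=cv2.connectedComponentsWithStats(k); print([(st[i][4],c[i]+[296,150]) for i in range(1,n)])
E
```

```text
(array([0.5765, 0.2317, 0.1381]), array([ 0.049 ,  0.0756,  0.0848, -0.0183])) (array([0.5746, 0.1708, 0.1409]), array([-0.1275, -0.19  , -0.2095,  0.0414]))
rear top near (array([0.496 , 0.1699, 0.1701]), array([-0.5224, -0.7338, -0.8717,  0.1449]))
[(np.int32(83), array([308.1928, 158.8072]))]
```

```bash
cat >> h.py <<'E'
def avg(n,k=6):
    from station import cams
    return np.mean([cams.snapshot(n)["pixels"].astype(float) for _ in range(k)],0)
def B(x,y,z,th=1.3):  # bin frame -> rack frame (mm)
    return [x*np.cos(th)-z*np.sin(th), y, 45+x*np.sin(th)+z*np.cos(th)]
E
cat > binfit.py <<'E'
from h import *
from scipy.optimize import minimize
prof=[(0,0),(0,92),(4,92),(4,84),(37,84),(37,70),(72,70),(72,45),(104,45),(104,0)]
def polys(hw):
    out=[[B(x,y,z) for x,z in prof] for y in(hw,hw-4,-hw,-hw+4)]
    out+=[[B(0,s,z) for s,z in((hw,0),(hw,92),(-hw,92),(-hw,0))],[B(x,s,0) for s,x in((hw,0),(hw,104),(-hw,104),(-hw,0))]]
    return out
K=4
def render(pose,hw,x0,y0,w_,h_):
    m=np.zeros((h_*K,w_*K),np.uint8)
    for P in polys(hw):
        uv=(proj("top",w(pose,P))-[x0-.5,y0-.5])*K
        cv2.fillPoly(m,[np.round(uv*16-8).astype(np.int32)],255,shift=4)
    return cv2.resize(m,(w_,h_),interpolation=cv2.INTER_AREA)/255.
E
python3 - <<'E'
from binfit import *
im=avg("top"); np.save("pics/topavg.npy",im)
x0,y0,W,H=285,150,50,40
c=im[y0:y0+H,x0:x0+W]; r,g,b=c[...,0],c[...,1],c[...,2]
hsv=cv2.cvtColor(c.astype(np.uint8),cv2.COLOR_RGB2HSV)
print(*["".join("%4d"%v for v in row) for row in hsv[6:40:6,:,1]],sep="\n")
print(*["".join("%4d"%v for v in row) for row in hsv[6:40:6,:,0]],sep="\n")
u=proj("top",w([.6566,-.1041,.0869],[B(4,s*34,z) for z in(92,23) for s in(1,-1)])); print(u)
E
```

```text
126 123 124 126 124 124 123 116 105 104 115 144 219 221 178 125 124 163 209 231 228 150  43 115 127 125 107  42  66 122 129 125 118  53 123 220 216 141 102  93  91  91  92  92  91  91  89  91  92  92
 125 124 125 127 127 125 123 126 124 123 133 173 225 213 155  43  50  37  71 120 127 128 125  70 121 215 233 232 230 233 233 237 236 238 239 236 241 200 157 121 110 110 110 111 109 110 109 110 109 110
 125 125 127 124 125 126 124 126 123 126 125 128 165 230 227 228 226 223 224 225 226 227 226 227 226 223 226 226 228 226 230 230 236 233 240 233 221 156 116 104 100  99 101  99 100  99 100 100 100  99
 124 126 123 125 126 125 123 124 124 125 125 125 131 185 224 223 228 225 225 227 225 226 227 228 226 222 226 226 222 225 228 225 227 233 230 236 239 190 135 106  99  99  99 100 100 102 100 101 102 103
 107 109 118 125 123 127 125 126 125 125 124 125 126 152 207 225 226 225 223 225 226 223 225 226 225 223 227 227 223 224 221 225 223 219 212 210 194 159 113 101  98  97 100  99  97  97  98  98  96  95
 100 100 100 101 107 118 122 123 124 126 123 125 125 126 125 124 124 127 127 124 128 125 125 124
[... 727 characters left out ...]
7  18  17  18  18  18  18  18  17  14  15  15  16  15  15  15  15  15  16  16  15  15  15  15  15  15  15  15  14  14  13  12  14  16  20  25  26  26  26  26  26  26  26  26  26  25
  23  22  20  18  18  18  18  17  18  18  17  18  17  16  14  15  15  15  15  15  16  15  16  15  16  16  16  16  15  15  15  15  15  15  15  16  17  19  24  26  26  26  27  26  27  27  28  28  28  28
  26  26  26  26  23  20  18  18  18  18  18  18  18  18  18  18  18  18  18  18  18  18  17  17  18  17  18  17  18  20  25  25  26  27  26  26  26  27  27  27  27  28  27  28  27  28  28  28  28  28
[[299.7699762  183.38663973]
 [321.07842562 181.18762238]
 [297.03054801 164.12053251]
 [317.9140543  162.00419185]]
```

```bash
python3 - <<'E'
from binfit import *
im=np.load("pics/topavg.npy")
x0,y0,W,H=285,146,50,46
c=im[y0:y0+H,x0:x0+W].astype(np.uint8); hsv=cv2.cvtColor(c,cv2.COLOR_RGB2HSV)
k=(((hsv[...,1]>172)&(hsv[...,0]<20))|((hsv[...,0]>95)&(hsv[...,0]<135)&(hsv[...,1]>25)))
k=cv2.morphologyEx(k.astype(np.uint8),cv2.MORPH_CLOSE,np.ones((3,3)))
soft=np.clip((hsv[...,1].astype(float)-125)/95,0,1); soft=np.where(cv2.erode(k,np.ones((3,3)))>0,1,soft)
wt=np.ones((H,W)); wt[:12]=0; wt[:26,:8]=1
def f(p): return np.sum(wt*(render(p[:3],p[3],x0,y0,W,H)-soft)**2)
best=None
for hw in(37,38,39):
  for d in(-.006,0,.006):
    s=minimize(lambda q:f([q[0]/100,q[1]/100,q[2]/10,hw]),[65.66+d*100,-10.6,.87],method="Nelder-Mead",options=dict(initial_simplex=[[65.66+d*100,-10.6,.87],[66.2+d*100,-10.6,.87],[65.66+d*100,-10.1,.87],[65.66+d*100,-10.6,1.2]]))
    if best is None or s.fun<best[0]: best=(s.fun,s.x,hw)
  print(hw,best)
p=best[1]/[100,100,10]; r=render(p,best[2],x0,y0,W,H)
print(*["".join(" .:+#"[int(v*4)] if v<=1 else "?" for v in row)+"|"+"".join(" .:+#"[int(v*4)] for v in row2) for row,row2 in zip(soft,r)],sep="\n")
E
```

```text
37 (np.float64(9.794025651757634), array([ 65.77880273, -10.52794424,   0.74638596]), 37)
38 (np.float64(9.794025651757634), array([ 65.77880273, -10.52794424,   0.74638596]), 37)
39 (np.float64(9.794025651757634), array([ 65.77880273, -10.52794424,   0.74638596]), 37)
            +########################+            |           .#########################:            
            +########################+            |           .#########################:            
            +########################+.           |           .##########################            
            +#########################.           |           :##########################            
            #########################+.           |           :##########################.           
           .#########################+.           |           :##########################:           
            #########################+.           |           :##########################:           
            #########################:            |           :##########################:           
            ##
[... 3111 characters left out ...]
                                    
                                                  |                                                  
                                                  |                                                  
                                                  |                                                  
                                                  |                                                  
                                                  |                                                  
                                                  |                                                  
                                                  |
```

```bash
python3 - <<'E'
from h import *
P=[.658,-.1055,.080]
t=w(P,(-172.6,0,115.5))[0]; print(t); togo(t,1.571+.08)
E
```

```text
[ 0.48595203 -0.11929328  0.1155    ]
t 15.87 tcp [0.4373 0.2    0.1559] yang 1.600 tilt -1.000 F [ 0.   0.8 -0.9] gap 19.1 gf 49.2
 after spin -0.74: dx -1.15 dy -16.11 dz 2.02
```

{"fn": "send_rows", "kwargs": {
  "commands": "10 0 0 -1 -0.74;10 0 -0.5 -1 0;10 0 -1 0 0;10 0 -1 0 0;10 0 -1 0 0;10 -0.1 -1 0 0;10 -0.1 -1 0 0;10 -0.1 -1 0 0;10 -0.1 -1 0 0;10 -0.1 -1 0 0;10 -0.1 -1 0 0;10 -0.1 -1 0 0;10 -0.1 -1 0 0;10 -0.1 -1 0 0;10 -0.1 -1 0 0;10 -0.15 -1 0 0;10 0 -1 0.5 0;10 0 -0.61 0.5 0;10 0 0 0 0"
}}

```text
t: 17.45
tcp_pos: [0.4861, -0.1208, 0.1747]
tool_rot: [-0.039, 0.999, 0.001, -0.002]
force: [-0.1, -0.1, -2.1]
finger_gap: 0.222
gripper_force: 49.2
```

```bash
python3 - <<'E'
from h import *
P=[.658,-.1055,.080]
t=w(P,(-172.6,0,115.5))[0]; togo(t,1.571+.08)
im=avg("top",4); np.save("pics/ta.npy",im); h=cv2.cvtColor(im.astype(np.uint8),cv2.COLOR_RGB2HSV)
print("S rows"); 
for v in range(150,186,3): print(v,"".join("%4d"%x for x in h[v,288:332,1]))
print("V")
for v in range(150,186,3): print(v,"".join("%4d"%x for x in h[v,288:332,2]))
E
```

```text
t 17.45 tcp [ 0.4861 -0.1208  0.1747] yang 1.649 tilt -1.000 F [-0.1 -0.1 -2.1] gap 19.0 gf 49.2
 after spin -0.03: dx -0.00 dy 0.08 dz 2.96
S rows
150  123 122 126 122 119 103  93  89 134 221 225 235 234 229 238 238 241 231 222 244 230 222 236 239 242 237 223 239 236 228 243 245 241 234 208 161 117 109 108 108 108 109 108 111
153  126 124 125 123 121 121 103  91 121 223 229 226 232 232 224 239 234 239 224 219 201 181 186 206 225 205 147 123 135 170 203 227 219 232 180 134 107 102 101 103 102 103 102 103
156  123 124 123 121 117 105 106 114 146 235 218 176 129 123 162 207 234 223 150  40 116 127 123 107  43  69 124 129 129 118  50 120 227 210 140 101  91  91  91  92  90  92  91  91
159  124 121 123 121  81  50  48  74 157 215 169  29 102 125 107  30 120 109  40  63  96  98  87  35  51  46  16  39  41  15  33  39  38  59  92 100 101 100 101 101 101 102 101 102
162  126 125 122 124 122 127 125 132 165 220 205 152  40  45  18  14  15  17  16  15  14  14  13  12  13  13  13  13  16  20  33  41  34  26   6  73 101 108 110 108 108 107 108 109
165  124 126 124 123 126 123 127 127 145 191 22
[... 2693 characters left out ...]
9 159 158 158 155 137 114 142 157 162 155 129 122 175 212 214 189 130  76  65  79  92  97  97  98  97  98  90  73  78  99 109 112 110 110 108 108 105 106 104
177  159 159 158 159 158 157 157 161 160 150 114 109 134 150 151 133 119 152 192 161  95  60  66  84  95  97  98  99  98  96  83  74  95 121 128 128 126 124 119 118 116 113 112 112
180  151 150 149 149 149 149 150 149 149 144 121 122 140 153 154 145 118 103  95  68  59  71  89  97  98  98  97  99  94  79  78 102 122 128 130 132 132 134 135 134 131 129 126 124
183  159 156 154 155 156 155 155 153 154 150 137 135 134 139 137 123  92  54  43  58  79  96  98  99  98 100  98  89  73  82  99 109 112 115 117 121 121 125 126 129 129 131 133 134
```

```bash
python3 - <<'E'
from h import *
np.set_printoptions(precision=4,suppress=True)
P=[.658,-.1055,.080]
im=np.load("pics/ta.npy"); h=cv2.cvtColor(im.astype(np.uint8),cv2.COLOR_RGB2HSV); L=im.sum(2)/3
for c in(304,307,310,313,316): print(c,[int(v) for v in h[155:166,c,2]],[int(v) for v in h[155:166,c,1]])
for r in(161,163,164,166,172,178): print(r,[int(v) for v in im[r,298:308,2]])
def rk(p): d=p[:2]-P[:2]; c,s=np.cos(P[2]),np.sin(P[2]); return 1000*np.array([c*d[0]+s*d[1],-s*d[0]+c*d[1]])
for uv,z in [((302.3,164),.16),((303.2,172),.19),((303.9,178),.19)]: print(uv,rk(unproj("top",uv,z)))
print("pred nose left/mid/right px",proj("top",w(P,[(-172.6+135,s,159.5) for s in(30,0,-30)])))
print("pred wall top left px",proj("top",w(P,[(-172.6+a,30,189) for a in(113,60)])))
E
```

```text
304 [133, 147, 155, 166, 164, 151, 191, 210, 212, 209, 206] [226, 234, 212, 186, 120, 24, 21, 15, 13, 11, 7]
307 [96, 102, 110, 100, 105, 157, 201, 217, 219, 218, 220] [64, 40, 83, 92, 63, 44, 24, 15, 13, 13, 13]
310 [134, 166, 166, 149, 137, 161, 196, 215, 219, 219, 219] [105, 123, 127, 123, 87, 30, 14, 13, 13, 13, 13]
313 [81, 85, 86, 74, 122, 177, 212, 218, 218, 210, 186] [47, 69, 101, 28, 46, 10, 11, 13, 14, 13, 12]
316 [100, 107, 106, 98, 123, 181, 200, 173, 128, 95, 85] [110, 129, 128, 107, 41, 17, 14, 16, 22, 35, 54]
161 [35, 80, 121, 139, 149, 176, 191, 198, 201, 201]
163 [17, 35, 54, 64, 106, 178, 212, 219, 218, 219]
164 [11, 25, 28, 38, 92, 169, 209, 219, 219, 218]
166 [12, 16, 24, 25, 72, 143, 193, 214, 218, 219]
172 [22, 15, 24, 20, 27, 50, 116, 185, 214, 219]
178 [46, 15, 15, 7, 15, 26, 72, 138, 170, 130]
(302.3, 164) [-46.3716  29.0094]
(303.2, 172) [-76.3084  31.9793]
(303.9, 178) [-93.8694  31.8565]
pred nose left/mid/right px [[301.6371 161.1705]
 [311.6984 160.2223]
 [321.7409 159.2759]]
pred wall top left px [[303.2324 166.316 ]
 [305.2185 184.4232]]
```

{"fn": "send_rows", "kwargs": {
  "commands": "10 0 0.06 0.5 0;10 0 0 0.8 0;10 0 0 0.8 0;10 0 0 0.6 0;10 0 0 0.26 0;10 0 0 0 0;10 0 0 0 0;10 0 0 0 0",
  "grip_force": 20
}}

```text
t: 18.32
tcp_pos: [0.4873, -0.1178, 0.1185]
tool_rot: [-0.041, 0.999, -0.0, 0.001]
force: [-1.0, 0.0, -1.3]
finger_gap: 0.227
gripper_force: 49.2
```

{"fn": "send_rows", "kwargs": {
  "commands": "18.5 0 0 0 0;18.8 0 0 0 0;19 0 0 0 0;19 0 0 0 0"
}}

```text
t: 18.65
tcp_pos: [0.4868, -0.118, 0.1181]
tool_rot: [-0.04, 0.999, -0.0, 0.0]
force: [-0.3, -0.4, -0.7]
finger_gap: 0.223
gripper_force: 49.2
```

```bash
cat > nose.py <<'E'
from h import *
P=[.658,-.1055,.080]
def look(k=2):
    im=avg("top",k); L=im[...,2]
    for c in(306,309,312,315): print(c,[int(v) for v in L[152:176:1,c]])
    return im
E
python3 - <<'E'
from nose import *
togo([0,0,0]); look()
g=P
# predicted nose row for pitch angles, pivot at grip centre
from station import readout
t=readout.sense()["tcp_pos"]; 
for a in(0,5,10,15.5):
    a=np.radians(a); x=-172.6+135*np.cos(a)-25.5*np.sin(a); z=t[2]*1000+10.5-135*np.sin(a)-25.5*np.cos(a); print(round(np.degrees(a)),x,z,proj("top",w(P,[(x,0,z)])))
E
```

```text
t 18.65 tcp [ 0.4868 -0.118   0.1181] yang 1.651 tilt -1.000 F [-0.3 -0.4 -0.7] gap 19.0 gf 49.2
 after spin 0.00: dx 23.79 dy 7.84 dz 5.90
306 [8, 8, 10, 34, 48, 59, 56, 78, 129, 162, 168, 165, 176, 202, 216, 219, 217, 218, 219, 218, 217, 217, 216, 211]
309 [11, 28, 74, 131, 160, 165, 146, 119, 87, 74, 78, 112, 177, 209, 217, 217, 216, 217, 211, 197, 164, 121, 84, 64]
312 [13, 6, 39, 77, 97, 104, 92, 62, 33, 18, 32, 99, 177, 212, 218, 208, 177, 129, 92, 75, 78, 83, 90, 91]
315 [17, 44, 79, 99, 106, 103, 92, 69, 41, 23, 49, 119, 182, 203, 171, 124, 96, 89, 91, 92, 92, 91, 93, 90]
0 -37.599999999999994 102.88757470207403 [[309.84950668 164.3945197 ]]
5 -40.33618719767964 91.21858462980067 [[309.58462869 166.06102581]]
10 -44.07898187385864 79.83247301522715 [[309.36781133 167.99006729]]
16 -49.32446740683143 67.73781737468948 [[309.18499601 170.39216306]]
```

{"fn": "send_rows", "kwargs": {
  "commands": "19.5 0 0 0 0;19.5 0 0 0 0",
  "grip_force": 20
}}

```text
t: 18.92
tcp_pos: [0.4866, -0.1179, 0.1177]
tool_rot: [-0.04, 0.999, 0.0, -0.0]
force: [-0.4, -0.2, -0.5]
finger_gap: 0.226
gripper_force: 26.0
```

{"fn": "send_rows", "kwargs": {
  "commands": "19.5 0 0 0 0;19.5 0 0 0 0;19.5 0 0 0 0"
}}

```text
t: 19.17
tcp_pos: [0.4866, -0.1179, 0.1177]
tool_rot: [-0.04, 0.999, 0.0, -0.0]
force: [-0.5, -0.4, -1.9]
finger_gap: 0.228
gripper_force: 26.0
```

```bash
python3 - <<'E'
from nose import *
togo([0,0,0]); look()
E
```

```text
t 19.17 tcp [ 0.4866 -0.1179  0.1177] yang 1.651 tilt -1.000 F [-0.5 -0.4 -1.9] gap 19.4 gf 26.0
 after spin 0.00: dx 23.78 dy 7.83 dz 5.88
306 [11, 10, 15, 36, 53, 57, 53, 78, 128, 161, 171, 165, 174, 199, 215, 219, 217, 217, 218, 218, 218, 218, 216, 210]
309 [6, 26, 74, 128, 159, 163, 148, 120, 85, 71, 79, 102, 158, 200, 215, 217, 217, 216, 211, 197, 163, 122, 84, 69]
312 [5, 11, 40, 73, 99, 105, 91, 62, 36, 15, 25, 95, 175, 212, 217, 209, 175, 130, 90, 71, 78, 83, 90, 92]
315 [11, 40, 81, 102, 107, 104, 92, 69, 38, 20, 39, 106, 177, 201, 174, 123, 96, 89, 89, 91, 88, 89, 90, 89]
```

{"fn": "send_rows", "kwargs": {
  "commands": "19.8 0 0 0 0;19.8 0 0 0 0;19.8 0 0 0 0"
}}

```text
t: 19.52
tcp_pos: [0.4867, -0.1179, 0.1177]
tool_rot: [-0.04, 0.999, -0.0, 0.0]
force: [-0.4, 0.4, -1.5]
finger_gap: 0.234
gripper_force: 9.9
```

```bash
python3 - <<'E'
from nose import *
togo([0,0,0]); look()
E
```

```text
t 19.52 tcp [ 0.4867 -0.1179  0.1177] yang 1.651 tilt -1.000 F [-0.4  0.4 -1.5] gap 20.0 gf 9.9
 after spin 0.00: dx 23.78 dy 7.83 dz 5.89
306 [9, 11, 5, 35, 48, 60, 58, 79, 128, 162, 170, 163, 171, 199, 214, 217, 219, 218, 218, 217, 218, 216, 216, 211]
309 [7, 27, 75, 133, 160, 163, 150, 122, 85, 75, 79, 98, 152, 194, 215, 218, 218, 217, 211, 195, 165, 123, 87, 69]
312 [7, 15, 42, 76, 100, 106, 91, 62, 37, 22, 25, 95, 174, 210, 217, 209, 177, 130, 91, 74, 78, 83, 87, 91]
315 [5, 43, 79, 101, 107, 105, 92, 69, 37, 19, 38, 105, 178, 200, 173, 127, 97, 89, 91, 90, 89, 92, 89, 91]
```

{"fn": "send_rows", "kwargs": {
  "commands": "19.9 0 0 0 0;19.9 0 0 0 0;19.9 0 0 0 0"
}}

```text
t: 19.87
tcp_pos: [0.4867, -0.1179, 0.1178]
tool_rot: [-0.04, 0.999, -0.0, 0.0]
force: [-0.8, 0.3, -0.5]
finger_gap: 0.234
gripper_force: 4.9
```

```bash
python3 - <<'E'
from nose import *
togo([0,0,0]); look()
E
```

```text
t 19.87 tcp [ 0.4867 -0.1179  0.1178] yang 1.651 tilt -1.000 F [-0.8  0.3 -0.5] gap 20.0 gf 4.9
 after spin 0.00: dx 23.78 dy 7.84 dz 5.89
306 [3, 3, 16, 31, 53, 58, 57, 78, 129, 160, 168, 156, 127, 88, 48, 24, 31, 47, 108, 179, 212, 217, 216, 212]
309 [10, 30, 74, 133, 161, 163, 146, 121, 86, 74, 78, 73, 59, 37, 26, 25, 24, 55, 114, 162, 155, 120, 85, 65]
312 [14, 14, 39, 76, 100, 105, 90, 61, 34, 18, 6, 11, 5, 20, 26, 29, 38, 53, 59, 68, 79, 82, 86, 89]
315 [14, 41, 80, 100, 106, 103, 90, 68, 40, 15, 15, 19, 20, 23, 43, 63, 80, 91, 93, 90, 92, 89, 89, 91]
```

{"fn": "send_rows", "kwargs": {
  "commands": "19.8 0 0 0 0;19.8 -0.18 0 0.0625 0;19.8 -0.18 0 0.0625 0;19.8 -0.18 0 0.0625 0;19.8 -0.18 0 0.0625 0;19.8 -0.18 0 0.0625 0;19.8 -0.18 0 0.0625 0;19.8 -0.18 0 0.0625 0;19.8 -0.18 0 0.0625 0;19.8 0 0 0 0"
}}

```text
t: 20.8
tcp_pos: [0.5152, -0.1154, 0.1074]
tool_rot: [-0.04, 0.999, 0.0, -0.001]
force: [-2.4, -0.6, 0.9]
finger_gap: 0.234
gripper_force: 5.6
```

```bash
python3 - <<'E'
from nose import *
t=w(P,(-143.6,0,107.5))[0]; togo(t); im=look(); np.save("pics/tb.npy",im)
h=cv2.cvtColor(im.astype(np.uint8),cv2.COLOR_RGB2HSV)[146:176,294:326].astype(int)
print(*["".join("M" if 95<a<125 and s>75 else "o" if s>172 and a<20 else "w" if s<25 else "." for a,s,v in row) for row in h],sep="\n")
print(proj("top",w(P,[(-21+.7,s,57.5) for s in(30,0,-30)])))
E
```

```text
t 20.80 tcp [ 0.5152 -0.1154  0.1074] yang 1.652 tilt -1.000 F [-2.4 -0.6  0.9] gap 20.0 gf 5.6
 after spin 0.00: dx 0.02 dy -0.08 dz -0.01
306 [4, 19, 40, 54, 55, 69, 116, 150, 163, 150, 116, 80, 63, 66, 72, 70, 70, 79, 85, 90, 89, 91, 89, 91]
309 [38, 86, 134, 160, 153, 123, 90, 72, 69, 76, 83, 86, 87, 91, 91, 92, 91, 93, 88, 91, 94, 88, 91, 92]
312 [8, 42, 79, 101, 99, 93, 90, 92, 90, 89, 91, 90, 90, 91, 92, 94, 93, 95, 90, 88, 88, 92, 99, 100]
315 [36, 70, 95, 105, 98, 88, 86, 88, 90, 94, 97, 99, 96, 95, 94, 95, 100, 111, 120, 126, 128, 129, 128, 121]
...oooooooooooooooooooooooooo...
...oooooooooooooooooooooooooo...
...oooooooooooooooooooooooooo...
...oooooooooooooooooooooooooo...
...oooooooooooooooooooooooooo...
...oooooooooooooooooooooooooo...
...oooooooooooo..ooo...oooooo...
...oooooooooo............oooo...
...ooooooooo..MMMMw..MM...oo....
...oo....ooo..MMMMM.MMMM..oo....
...oo.....oo.MMMMMMMMMMM..oo....
...o..MMM.....MMMMM..MMM..oo....
...o.wMMM....MMMM......w.ooo....
...oo.MMMM.MMMMM..........ooo...
..ooo..MMMMMMMM............oo...
...oo..ww.MMMMM.......w.w.......
..ooo....wMMMM........w.........
...oo..www.MMM........w......ww.
...oo.wwwww.....................
...oo..wwwww....................
...oo..wwwww....................
....o..wwww.....................
....o.wwwww.....................
....o.wwwww.....................
....o.wwww......................
....o..www......................
....oo.www......................
....oo.ww.......................
....oo..........................
....ooo.........................
[[298.65825774 163.09401252]
 [307.90232439 162.22140443]
 [317.1304952  161.35029686]]
```

{"fn": "send_rows", "kwargs": {
  "commands": "19.7 -0.1 0 0.05 0;19.7 -0.1 0 0.1 0;19.7 -0.075 0 0.1 0;19.7 -0.075 0 0.12 0;19.7 -0.075 0 0.12 0;19.7 -0.075 0 0.12 0;19.7 -0.075 0 0.14 0;19.7 -0.05 0 0.15 0;19.7 0 0 0 0"
}}

```text
t: 21.65
tcp_pos: [0.5288, -0.1147, 0.0894]
tool_rot: [-0.04, 0.999, -0.0, 0.001]
force: [-1.3, 1.0, 1.2]
finger_gap: 0.236
gripper_force: 8.2
```

```bash
cat >> nose.py <<'E'
def cls(x0=294,x1=326,y0=146,y1=176,k=2):
    im=avg("top",k); h=cv2.cvtColor(im.astype(np.uint8),cv2.COLOR_RGB2HSV)[y0:y1,x0:x1].astype(int)
    print(*["".join("M" if 95<a<125 and s>75 else "o" if s>172 and a<20 else "w" if s<25 and v>120 else "." for a,s,v in row) for row in h],sep="\n")
def clss(x0,x1,y0,y1,k=2):
    im=avg("scene",k); h=cv2.cvtColor(im.astype(np.uint8),cv2.COLOR_RGB2HSV)[y0:y1,x0:x1].astype(int)
    print(*["".join("M" if 95<a<125 and s>75 else "o" if s>150 and a<20 else "w" if s<45 and v>90 else "k" if v<50 else "." for a,s,v in row) for row in h],sep="\n")
E
python3 - <<'E'
from nose import *
t=w(P,(-133,0,89.5))[0]; togo(t); cls()
c=proj("scene",w(P,[(2,30,72),(2,-30,72),(-77,-30,72),(-77,-30,110),(-77,30,110),(-133,0,100)])); print(c)
clss(270,345,195,262)
E
```

```text
t 21.65 tcp [ 0.5288 -0.1147  0.0894] yang 1.651 tilt -1.000 F [-1.3  1.   1.2] gap 20.1 gf 8.2
 after spin 0.00: dx 0.18 dy -0.06 dz -0.01
...oooooooooooooooooooooooooo...
...oooooooooooooooooooooooooo...
...oooooooooooooooooooooooooo...
...oooooooooooooooooooooooooo...
...oooooooooooo..oooooooooooo...
...ooooooooooo.....oo..oooooo...
...oooooooooo..MM........oooo...
...ooo...ooo..MMM....MM..oooo...
...oo..M......MM.....MMM..oo....
...oo.MMM..w...M.....MMMM.oo....
...o..MMMM...........MMM..oo....
...o..MMMMMMM.........M.........
...oo.MMMMMMM...................
...oo.....MM....................
..ooo.wwww.M....................
..ooo.wwww......................
...oo.wwww......................
...oo.wwww......................
...oo..ww.......................
...oo..ww.......................
...oo..w........................
....o...........................
....oo..........................
....oo..........................
....oo..........................
....oo..........................
....oo..........................
....o...........................
................................
...
[... 4596 characters left out ...]
................
...............oooooooooooooooooooooooooooo................................
..............oooooooooooooooooooooooooooooo...............................
.............oooooooooooooooooooooooooooooo................................
............ooooooooooooooooooooooooooooooo................................
............ooooooooooooooooooooooooooooooo................................
.............oooooooooooooooooooooooooooooo................................
..............ooooooooooooooooooooooooooooo................................
................ooooooooooooooooooooooooooo................................
..................ooooooooooooooooooooooooo................................
```

{"fn": "send_rows", "kwargs": {
  "commands": "19.7 0 0 0.1 0;19.7 0.03 0 0.12 0;19.7 0.03 0 0.12 0;19.7 0.03 0 0.12 0;19.7 0.03 0 0.12 0;19.7 0.03 0 0.12 0;19.7 0.03 0 0.13 0;19.7 0 0 0.1 0;19.7 0 0 0 0"
}}

```text
t: 22.6
tcp_pos: [0.5242, -0.1149, 0.0706]
tool_rot: [-0.04, 0.999, 0.0, -0.0]
force: [-0.8, -1.0, 1.1]
finger_gap: 0.234
gripper_force: 8.8
```

```bash
python3 - <<'E'
from nose import *
t=w(P,(-133,0,71))[0]; togo(t); cls(y1=166)
clss(280,330,225,252)
E
```

```text
t 22.60 tcp [ 0.5242 -0.1149  0.0706] yang 1.651 tilt -1.000 F [-0.8 -1.   1.1] gap 20.0 gf 8.8
 after spin 0.00: dx -0.06 dy -0.07 dz -0.02
...oooooooooooooooooooooooooo...
...oooooooooooooooooooooooooo...
...oooooooooooooooooooooooooo...
...ooooooooooooooooooooooooooo..
...oooooooooooooooooooooooooo...
...oooooooooooooooooooooooooo...
...oooooooo..............oooo...
...ooo.........wwwwwwww..oooo...
...oo.wwwwwwwwwwwwwwwwww..oo....
...o..ww..wwwwwwwwwwwwww..oo....
...o..w....wwwwwwwwwwwww..oo....
...o...MMMM.wwww....wwww..oo....
...o...MMMM.www.......ww..oo....
...oo..MMMM................oo...
..ooo..MMMM................oo...
..ooo.......................o...
...oo..wwww.........M...........
...oo..wwww.........M...........
...ooo.www......................
...ooo.www......................
kkk........................................ooooooo
kk.............................oo.........oooooooo
kk.............................ooo........oooooooo
kk............................oooooo......oooooooo
kk............................oooooooo...ooooooooo
k.............................oooooooooooooo
[... 377 characters left out ...]
wwwwwwwwwwwwwww..oo....w..ooooooooooo
kkkkkk.wwwwwwwwwwwwwwwwwwww..oooooo....ooooooooooo
kkkkk.wwwwwwwwwwwwwwwwwwwww..ooooooo....oooooooooo
kkkk.wwwwwwwwwww...ww.wwwww..ooooooooooooooooooooo
kkk.wwwwwwwwwww..o...wwwww..oooooooooooooooooooooo
kkk.wwwwwwwwwww..ooo...www..oooooo....oooooooooooo
kkk.wwwwwwwwwww.oooooo......oooooo.......ooooooooo
....wwwwwwwwww..oooooooo...oooooo...........oooooo
....wwwwwwwwww..ooooooooooooooooo.................
....wwwwwwwwww.ooooooooooooooooooo................
.....ww....ww..oooooooooooooooooo.................
.....w.........oooooooooooooooooo.................
........ooo...oooooooooooooooooooo................
........oooooooooooooooooooooooooo................
```

{"fn": "send_rows", "kwargs": {
  "commands": "15 0 0 0 0;12 0 0 0 0;12 0 0 0 0;12 0 0 0 0;12 0 0 -0.2 0;12 0 0 -0.4 0;12 0 0 -0.5 0;12 0.1 0 -0.5 0;12 0.15 0 -0.5 0;12 0.15 0 -0.5 0;12 0.15 0 -0.6 0;12 0.1 0 -0.6 0;12 0 0 -0.6 0;12 0 0 -0.6 0;12 0 0 -0.6 0;12 0 0 -0.6 0;12 0 0 -0.5 0;12 0 0 -0.3 0;12 0 0 0 0",
  "grip_force": 60
}}

```text
t: 24.38
tcp_pos: [0.5119, -0.1163, 0.2129]
tool_rot: [-0.04, 0.999, -0.001, 0.001]
force: [0.7, 0.1, -1.6]
finger_gap: 0.226
gripper_force: 58.7
```

```bash
python3 - <<'E'
from nose import *
togo([0.5,-.11,.25]); cls(y1=180)
im=avg("scene",4); cv2.imwrite("pics/lift_s.png",im[...,::-1])
h=cv2.cvtColor(im.astype(np.uint8),cv2.COLOR_RGB2HSV)[170:262,265:345].astype(int)
print(*["".join("M" if 95<a<125 and s>75 and v>50 else "o" if s>150 and a<20 else "w" if s<45 and v>90 else "k" if v<50 else "." for a,s,v in row) for row in h],sep="\n")
E
```

```text
t 24.38 tcp [ 0.5119 -0.1163  0.2129] yang 1.651 tilt -1.000 F [ 0.7  0.1 -1.6] gap 19.3 gf 58.7
 after spin 0.00: dx 0.57 dy 0.36 dz -1.85
...ooooo.......wwwwwwwww.wwwwww.
...ooooo.wwwwwwwwwwwwww.....www.
...ooooo.wwwwwwwwwwwww.......ww.
...ooooo.wwwwwwwwwwww........ww.
...ooooo.wwwwwwwwwww.........ww.
...ooooo..wwwwwwwww..........w..
...ooooo..wwwwwwww..............
...ooooo..wwwwwwww..............
...ooooo..wwwwwww...............
...oooooo.wwwwwww...............
...ooooooowwwwww................
...ooooooo.wwwww................
...ooooooo.wwww.................
...ooooooo.wwww.................
..oooooooo.ww...................
..oooooooo.w....................
...ooooooo.w....................
...ooooooo.w....................
...ooooooo......................
...ooooooo......................
...oooooooo.....................
....ooooooo.....................
....ooooooo.....................
....ooooooo.....................
....oooooo......................
....oooooo......................
....oooooo......................
....ooooo.......................
....ooooo.......................
...
[... 7031 characters left out ...]
...............
..................oooooooooooooooooooooooooooooo................................
.................ooooooooooooooooooooooooooooooo................................
.................ooooooooooooooooooooooooooooooo................................
.................ooooooooooooooooooooooooooooooo................................
...................ooooooooooooooooooooooooooooo................................
.....................ooooooooooooooooooooooooooo................................
.......................ooooooooooooooooooooooooo................................[ WARN:0@3.033] global loadsave.cpp:1063 imwrite_ Unsupported depth image for selected encoder is fallbacked to CV_8U.
```

```bash
python3 - <<'E'
from h import *
togo([.415,-.320,.16],1.571-.297)
# scoop pitch: fit nose/rear from scene mask corners using known grip
P=[.658,-.1055,.080]
from station import readout
t=readout.sense()["tcp_pos"]; d=np.array(t[:2])-P[:2]; gx=1000*(np.cos(.08)*d[0]+np.sin(.08)*d[1]); gz=t[2]*1000+10.5
for a in(5,10,15,20):
    A=np.radians(a); f=np.array([np.cos(A),np.sin(A)]); u=np.array([-np.sin(A),np.cos(A)])
    pt=lambda q,y,z: (lambda v:(v[0],y,v[1]))(np.array([gx,gz])+q*f+z*u)
    print(a,proj("scene",w(P,[pt(135,30,-27),pt(135,-30,-27),pt(55,30,11),pt(55,-30,11)])).round(1).tolist(), "pan z",pt(90,0,-12)[2])
E
```

```text
t 24.68 tcp [ 0.5108 -0.1157  0.2104] yang 1.651 tilt -1.000 F [ 0.3 -0.2 -1. ] gap 19.0 gf 58.7
 after spin 5.40: dx 1.59 dy -11.17 dz 2.52
5 [[323.9, 204.5], [311.8, 217.2], [291.9, 184.0], [278.7, 195.6]] pan z 216.75607284001066
10 [[324.4, 200.1], [312.2, 212.7], [291.3, 182.0], [278.0, 193.6]] pan z 224.67703532369964
15 [[324.5, 195.4], [312.2, 207.9], [290.6, 180.1], [277.2, 191.6]] pan z 232.56899651358043
20 [[324.2, 190.7], [311.8, 203.0], [289.7, 178.3], [276.2, 189.7]] pan z 240.37189381970168
```

{"fn": "send_rows", "kwargs": {
  "commands": "12 0 0 0 0.6;12 0 0 0 1;12 0 0 0 1;12 0 0 0 1;12 0 0 0 1;12 0 0 0 0.8;12 0.1 -0.5 0 0;12 0.14 -0.9 0 0;12 0.14 -0.9 0 0;12 0.14 -0.9 0 0;12 0.14 -0.9 0 0;12 0.14 -0.9 0 0;12 0.14 -0.9 0 0;12 0.14 -0.9 0 0;12 0.14 -0.9 0 0;12 0.14 -0.9 0 0;12 0.14 -0.9 0 0;12 0.14 -0.9 0 0;12 0.07 -0.6 0 0;12 0 -0.17 0 0"
}}

```text
t: 26.35
tcp_pos: [0.4123, -0.3217, 0.2109]
tool_rot: [0.148, 0.989, -0.0, -0.0]
force: [0.2, -0.2, -1.7]
finger_gap: 0.223
gripper_force: 58.8
```

```bash
python3 - <<'E'
from nose import *
togo([.415,-.320,.16],1.571-.297); cls(y0=146,y1=186)
c,s=np.cos(-.297),np.sin(-.297)
im=avg("top",3); cv2.imwrite("pics/dump0.png",im[...,::-1].astype(np.uint8))
h=cv2.cvtColor(im.astype(np.uint8),cv2.COLOR_RGB2HSV)[130:240,345:420].astype(int)
print(*["".join("M" if 95<a<125 and q>75 else "w" if q<25 and v>120 else "k" if v<60 else "." for a,q,v in row) for row in h[::2]],sep="\n")
E
```

```text
t 26.35 tcp [ 0.4123 -0.3217  0.2109] yang 1.273 tilt -1.000 F [ 0.2 -0.2 -1.7] gap 19.1 gf 58.8
 after spin -0.02: dx -0.10 dy 0.12 dz 2.54
...oooooooooooooooooooooooooo...
...oooooooooooooooooooooooooo...
...oooooooooooooooooooooooooo...
...oooooooooooooooooooooooooo...
...oooooooooooooooooooooooooo...
...oooooooooooooooooooooooooo...
...oooooooooooooooooooooooooo...
...oooooooooooooooooooooooooo...
...ooooooooooooooooooooooooo....
...ooooooooooooooooooooooooo....
...ooooooooooooooooooooooooo....
...ooooooooooooooooooooooooo....
...ooooooooooooooooooooooooo....
...oooooooooooooooooooooooooo...
..ooooooooooooooooooooooooooo...
..ooooooooooooooooooooooooooo...
...oooooooooooooooooooooooooo...
...oooooooooooooooooooooooooo...
...oooooooooooooooooooooooooo...
...oooooooooooooooooooooooooo...
...oooooooooooooooooooooooooo...
...oooooooooooooooooooooooooo...
....oooooooooooooooooooooooo....
....oooooooooooooooooooooooo....
....oooooooooooooooooooooooo....
....ooooooooooooooooooooooooo...
....ooooooooooooooooooooooooo...
....ooooooooooooooooooooooooo...
....ooooooooooooooooooooooooo...
..
[... 3840 characters left out ...]
.............k..
..........................kkkkkkkkkkkkkkkkkkkkkkkkkkkkkkMk...........kkkkkk
.................................kkkkkkkkkkkkkkkMkkkMMkk............kkkkkkk
....................................kkkkkkkkkkkkkkMkkk............kk.kkkkkk
........................................kkkkMMkkMkkk............kkkkkk.kkkk
........................................kMkkkMMkkk...............kkkkkk..kk
.......................................kkMkkkkMk...................kkkkk..k
.....................................kkkMkkMk........................kkkkkk
...Mw...............................kkkkkkk............................kkkk
...MM.............................kkkkkkk..................................
```

```bash
python3 - <<'E'
from h import *
T=[.507,-.3485,-.297]
c,s=np.cos(T[2]),np.sin(T[2])
def tr(p): d=p[:2]-T[:2]; return 1000*np.array([c*d[0]+s*d[1],-s*d[0]+c*d[1]])
print("pan",tr(unproj("top",(402,196),.228)),"nose L",tr(unproj("top",(395,180),.235)),"nose R",tr(unproj("top",(415.5,186),.235)))
print("tray corners px",proj("top",w(T,[(75,75,45),(75,-75,45),(-75,-75,45),(-75,75,45),(0,0,5)])).round(1).tolist())
from station import readout
print("tcp",tr(np.array(readout.sense()["tcp_pos"])))
im=cv2.imread("pics/top0.png"); h=cv2.cvtColor(im,cv2.COLOR_BGR2HSV)
k=((h[...,2]<110)&(h[...,1]>90)&(h[...,0]<20)).astype(np.uint8); k[:165]=0;k[240:]=0;k[:,:345]=0;k[:,418:]=0
k=cv2.morphologyEx(k,cv2.MORPH_OPEN,np.ones((3,3))); print(cv2.boxPoints(cv2.minAreaRect(cv2.findNonZero(k))), [tr(unproj("top",q,.045)).round() .tolist() for q in cv2.boxPoints(cv2.minAreaRect(cv2.findNonZero(k)))])
E
```

```text
pan [-6.88662146 -2.22276986] nose L [29.51255671 29.15928318] nose R [ 28.96799608 -29.70090461]
tray corners px [[366.6, 173.4], [411.0, 185.9], [400.1, 230.3], [355.0, 217.5], [379.8, 203.1]]
tcp [-98.25199331   1.18291194]
[[352.52826 218.15092]
 [365.47168 172.84904]
 [413.01886 186.43394]
 [400.07544 231.73582]] [[-79.0, 82.0], [76.0, 79.0], [75.0, -82.0], [-80.0, -76.0]]
```

{"fn": "send_rows", "kwargs": {
  "commands": "12 0 0 0.4 0;12 0 0 0.7 0;12 0 0 0.8 0;12 0 0 0.8 0;12 0 0 0.8 0;12 0 0 0.8 0;12 0 0 0.8 0;12 0 0 0.8 0;12 0 0 0.6 0;12 0 0 0.4 0;12 0 0 0.17 0;12 0 0 0 0;12 0 0 0 0"
}}

```text
t: 27.68
tcp_pos: [0.4136, -0.3196, 0.0699]
tool_rot: [0.147, 0.989, -0.0, 0.0]
force: [-0.6, -0.3, -1.4]
finger_gap: 0.225
gripper_force: 58.8
```

{"fn": "send_rows", "kwargs": {
  "commands": "19 0 0 0 0;19.5 0 0 0 0;19.75 0 0 0 0;19.82 0 0 0 0;19.86 0 0 0 0;19.88 0 0 0 0;19.9 0 0 0 0;19.9 0 0 0 0;19.9 0 0 0 0;19.9 0 0 0 0;19.9 0 0 0 0;19.9 0 0 0 0"
}}

```text
t: 28.68
tcp_pos: [0.4134, -0.3197, 0.0698]
tool_rot: [0.148, 0.989, -0.0, 0.0]
force: [-1.0, -0.4, -0.0]
finger_gap: 0.235
gripper_force: 5.0
```

```bash
cat >> nose.py <<'E'
def tray():
    im=avg("top",3); cv2.imwrite("pics/tray_now.png",im[...,::-1].astype(np.uint8)); h=cv2.cvtColor(im.astype(np.uint8),cv2.COLOR_RGB2HSV)[168:236,350:420].astype(int)
    print(*["".join("M" if 95<a<125 and q>75 and v>45 else "w" if q<25 and v>120 else "k" if v<60 else "." for a,q,v in row) for row in h],sep="\n")
E
python3 - <<'E'
from nose import *
togo([.415,-.320,.07],1.571-.297); tray()
E
```

```text
t 28.68 tcp [ 0.4134 -0.3197  0.0698] yang 1.274 tilt -1.000 F [-1.  -0.4 -0. ] gap 20.0 gf 5.0
 after spin 0.00: dx -0.08 dy 0.01 dz -0.01
......................................................................
......................................................................
......................................................................
......................................................................
......................................................................
......................................................................
......................................................................
......................................................................
....................k.................................................
................kk..kkkkkk............................................
................k..kkkkkk.............................................
...............kk..kkkkk..............................................
...............kk.kkkkk...............................................
...............kkkkkk................
[... 3167 characters left out ...]
.............................................................
......................................................................
......................................................................
......................................................................
......................................................................
.....................................................................k
....................................................................kk
....................................................................kk
...................................................................kkk
..................................................................kkk.
```

```bash
cat >> nose.py <<'E'
def trays(n="x"):
    im=avg("scene",3); cv2.imwrite(f"pics/trs_{n}.png",im[...,::-1].astype(np.uint8)); h=cv2.cvtColor(im.astype(np.uint8),cv2.COLOR_RGB2HSV)[235:350,140:265].astype(int)
    print(*["".join("M" if 95<a<125 and q>75 and v>60 else "w" if q<45 and v>90 else "k" if v<45 else "." for a,q,v in row[::1]) for row in h[::2]],sep="\n")
E
python3 - <<'E'
from nose import *
trays("a")
T=[.507,-.3485,-.297]
from station import readout
t=readout.sense()["tcp_pos"]; g=np.array([-97,t[2]*1000+10.5])
for a in(15,0,-10,-20,-24):
    A=np.radians(a); f=np.array([np.cos(A),np.sin(A)]); u=np.array([-np.sin(A),np.cos(A)])
    pt=lambda q,y,z: (lambda v:(v[0],y,v[1]))(g+q*f+z*u)
    print(a,proj("scene",w(T,[pt(135,30,-27),pt(135,-30,-27),pt(55,30,11),pt(55,-30,11)])).round().tolist())
E
```

```text
....................kkkkkkkkkkkkkkkkkkkkkkkkkkkkkkkkkkkkkkkkkkkk.............................................................
....................kkkkkkkkkkkkkkkkkkkkkkkkkkkkkkkkkkkk...kkkkk.............................................................
....................kkkkkkkkkkkkkkkkkkkkkkkkkkkkkkkkkkkkkkkkkkk..............................................................
...................kkkkkkkkkkkkkkkkkkkkkkkkkkkkkkk..kkkkkkkkkk...............................................................
....................kkkkkkkkkkkkkkkkkkkkkkkkkkkkk...kkkkkkkkk................................................................
....................kkkkkkkkkkkkkkkkkkkkkkkkkkkkkk.kkkkkkkkk.................................................................
........................kkkkkkkkkkkkkkkkkkkkkkkkkkkkkkkkkkkk.................................................................
..................k.......kkkkkkkkkkkkkkkkkkkkkkkkkkkkkkkkk..................................................................
..............kkkkk.........kkkkkkkkkk.....kkkkkkkkkkkkkkk..................................
[... 5849 characters left out ...]
...........................kkkkkkkkkkkkkkkkkkkkkkk........................................................
................................................kkkkkkkkkkkkkkkk.............................................................
.................................................kkkkkkkkkkkkk...............................................................
15 [[224.0, 292.0], [199.0, 304.0], [202.0, 265.0], [178.0, 277.0]]
0 [[224.0, 304.0], [200.0, 316.0], [204.0, 271.0], [180.0, 283.0]]
-10 [[224.0, 310.0], [200.0, 322.0], [205.0, 275.0], [181.0, 286.0]]
-20 [[222.0, 314.0], [198.0, 327.0], [205.0, 278.0], [181.0, 290.0]]
-24 [[221.0, 315.0], [197.0, 328.0], [205.0, 279.0], [181.0, 291.0]]
```

{"fn": "send_rows", "kwargs": {
  "commands": "16 0 0 0 0;12 0 0 0 0;12 0 0 0 0;12 0 0 -0.4 0;12 0 0 -0.8 0;12 0 0 -1 0;12 0 0 -1 0;12 0 0 -1 0;12 0 0 -1 0;12 0 0 -1 0;12 0 0 -0.8 0;12 0 0 0 -0.94;12 0 0 0 -0.94;12 0 0 0 -0.94;12 0 0 0 -0.93;12 0 1 0 -0.93;12 0 1 0 0;12 0 1 0 0;12 0 1 0 0;12 0 1 0 0",
  "grip_force": 50
}}

```text
t: 30.65
tcp_pos: [0.411, -0.2183, 0.2099]
tool_rot: [-0.015, 1.0, 0.0, -0.0]
force: [-0.5, 0.2, -1.4]
finger_gap: 0.224
gripper_force: 50.1
```

{"fn": "send_rows", "kwargs": {
  "commands": "12 -0.1 1 0 0;12 -0.1 1 0 0;12 -0.1 1 0 0;12 -0.1 1 0 0;12 -0.1 1 0 0;12 -0.1 1 0 0;12 -0.1 1 0 0;12 -0.1 1 0 0;12 -0.1 1 0 0;12 -0.1 1 0 0;12 -0.1 1 0 0;12 -0.1 1 0 0;12 -0.1 1 0 0;12 -0.1 1 0 0;12 -0.1 1 0 0;12 -0.1 1 0 0;12 -0.1 1 0 0;12 -0.1 1 0 0;12 -0.1 1 0 0;12 0 1 0 0"
}}

```text
t: 32.32
tcp_pos: [0.4372, 0.1824, 0.21]
tool_rot: [-0.015, 1.0, -0.0, -0.0]
force: [-0.0, 0.2, -1.3]
finger_gap: 0.224
gripper_force: 50.1
```

```bash
python3 - <<'E'
from nose import *
togo([.44,.1995,.1],1.601); tray()
im=cv2.imread("pics/tray_now.png"); h=cv2.cvtColor(im,cv2.COLOR_BGR2HSV)
k=((h[...,0]>95)&(h[...,0]<130)&(h[...,1]>90)&(h[...,2]>50)).astype(np.uint8); k[:165]=0;k[240:]=0;k[:,:345]=0;k[:,418:]=0
n,l,s,c=cv2.connectedComponentsWithStats(k)
for i in range(1,n): print(s[i][4],c[i].round(1),unproj("top",c[i],.015).round(3))
E
```

```text
t 32.32 tcp [0.4372 0.1824 0.21  ] yang 1.601 tilt -1.000 F [-0.   0.2 -1.3] gap 19.1 gf 50.1
 after spin 0.00: dx -0.17 dy 0.85 dz 5.50
......................................................................
......................................................................
......................................................................
......................................................................
......................................................................
......................................................................
......................................................................
......................................................................
.................k..kk................................................
................kk.kkkkkkk............................................
................k..kkkkkkkkkkk........................................
...............kk...kkkkkkkkkkkkk.....................................
...............kk...kkkkkkkkkkkkkkkkk.................................
...............kk.......kkkkkMMMMkkkkkkk
[... 3283 characters left out ...]
.............
...........................................kkkkkk.....................
......................................................................
......................................................................
......................................................................
......................................................................
......................................................................
......................................................................
......................................................................
74 [383.4 185.8] [ 0.563 -0.36   0.015]
25 [397.6 188. ] [ 0.555 -0.408  0.015]
6 [348.3 237.8] [ 0.393 -0.236  0.015]
```

{"fn": "send_rows", "kwargs": {
  "commands": "12 -0.1 0.85 0.3 0;12 0 0 0.8 0;12 0 0 1 0;12 0 0 1 0;12 0 0 1 0;15 0 0 1 0;18 0 0 0.8 0;19 0 0 0.5 0;19.7 0.1 0 0.35 0;19.7 0.1 0 0.35 0;19.7 0.1 0 0.35 0;19.7 0.1 0 0.35 0;19.7 0.1 0 0.35 0;19.7 0.1 0 0.35 0;19.7 0.1 0 0.35 0;19.7 0.1 0 0.35 0;19.7 0.05 0 0.35 0;19.7 0 0 0 0"
}}

```text
t: 33.97
tcp_pos: [0.4218, 0.1979, 0.0177]
tool_rot: [-0.015, 1.0, -0.0, -0.0]
force: [0.1, -0.2, -2.0]
finger_gap: 0.236
gripper_force: 14.7
```

```bash
python3 - <<'E'
from nose import *
togo([.42,.1995,.0175],1.601)
im=avg("scene",3); h=cv2.cvtColor(im.astype(np.uint8),cv2.COLOR_RGB2HSV)[170:235,280:362].astype(int)
print(*["".join("w" if q<60 and v>85 else "k" if v<50 else "." for a,q,v in row) for row in h],sep="\n")
E
```

```text
t 33.97 tcp [0.4218 0.1979 0.0177] yang 1.601 tilt -1.000 F [ 0.1 -0.2 -2. ] gap 20.2 gf 14.7
 after spin 0.00: dx 0.09 dy 0.08 dz 0.01
..........k.kk.kkkkkkkkkkkkkkkkkkkkkkk............................................
.........kk.kkkkkkkkkkkkkkkkkkkkkkkkkk............................................
.........kk.k.kkkkk.kkkkkkkkkkkkkkkkk.............................................
........kkk.kkkkkk..kkkkkkkkkkkkkkkkk.............................................
.........k...kkkk...kkkkkkkkkkkkkkkkk.............................................
.........kkk.kk.....kkkkkkkkkkkkkkkk..............................................
...........kkk.....kkkkkkkkkkkkkkkkk..............................................
.........k.kkkk....kkkkkkkkkkkkkkkkk..............................................
..........kkkkk....kkkkkkkkkkkkkkkkk..............................................
..........kkkk....kkkkkkkkkkkkkkkkkk..............................................
..........kkkkk..kkkkkkkkkkkkkkkkkk...............................................
..........kkkkkkkkkkkkkkkkkkkkkkkkk................
[... 3730 characters left out ...]
....................................
..................................................................................
..................................................................................
..................................................................................
..................................................................................
..................................................................................
..................................................................................
..................................................................................
..................................................................................
```

{"fn": "send_rows", "kwargs": {
  "commands": "19.9 0 0 0 0;20.5 0 0 0 0;24 0 0 0 0;40 0 0 0 0;60 0 0 0 0;60 0 0 0 0;60 0 0 -0.5 0;60 0 0 -1 0;60 0 0 -1 0;60 0 0 -1 0;60 0 0 -1 0;60 0 0 -1 0;60 1 0 -1 0;60 0 -1 0 0;60 0 -1 0 0;60 0 -1 0 0;60 0 -1 0 0;60 0 -1 0 0;60 0 0 0 0"
}}

```text
t: 35.7
tcp_pos: [0.4052, 0.0951, 0.1494]
tool_rot: [-0.014, 1.0, -0.0, 0.0]
force: [0.8, -0.0, -1.1]
finger_gap: 0.703
gripper_force: 0.0
```

```bash
python3 - <<'E'
from nose import *
togo([.42,.1995,.0175],1.601)
a=avg("scene",3).astype(np.uint8)[...,::-1]; b=avg("top",3).astype(np.uint8)[...,::-1]
M=np.zeros((600,800,3),np.uint8)
M[:360,:480]=crop(a,265,155,120,90,4); M[360:600,:480]=crop(a,280,215,120,60,4)
M[:280,480:800]=crop(b,340,165,80,70,4); M[280:600,480:800]=crop(b,195,105,140,140,2)[:280].repeat(1,0) if False else cv2.copyMakeBorder(crop(b,190,100,140,150,2),0,20,0,40,cv2.BORDER_CONSTANT)
cv2.imwrite("pics/final.png",M)
E
```

```text
t 35.70 tcp [0.4052 0.0951 0.1494] yang 1.598 tilt -1.000 F [ 0.8 -0.  -1.1] gap 60.0 gf 0.0
 after spin -0.04: dx -0.90 dy 5.19 dz 6.60
```

View pics/final.png

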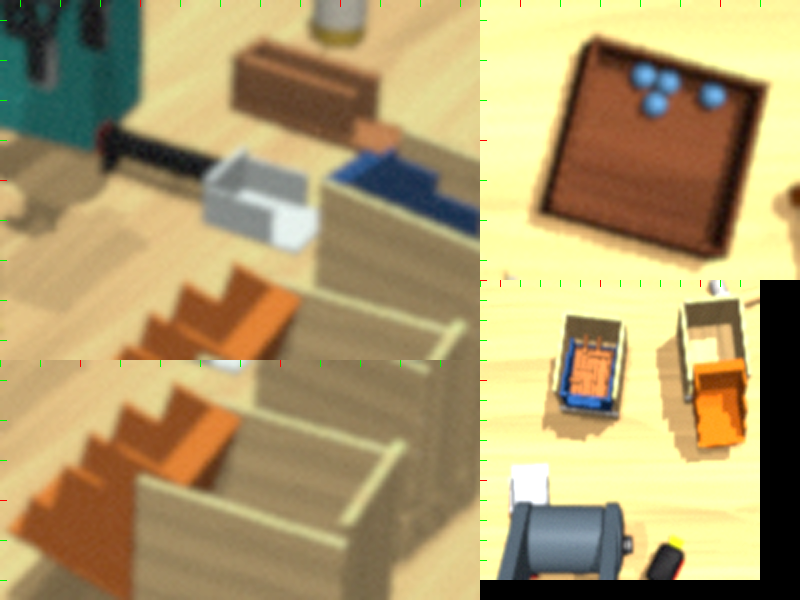

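The final montage shows all four marbles in the tray (top about (381..398, 183..191)). The scoop lies flat on the bench with its pan at scene (328,203), clear of the gripper. The orange bin is still out and empty, and the blue bin is shut. I'm handing in.

```bash
python3 -c "
from station import sign_off
print(sign_off())"
```

```text
the job is handed in; nothing more can be done
None
```

The job is handed in: in the last pictures all four marbles are in the dark tray, the scoop lies flat on the bench and let go, the orange bin is tilted out and the blue bin is shut; the sign-off returned no verdict.

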